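Clear a failed print off the resin platform, empty the tipping tray and cover up

ROBOT

A 6-joint arm with a two-finger parallel gripper is mounted at the origin on the work surface. World frame = base frame: x ahead of the robot, y to its left, z up, the work surface at z = 0. Lengths are in m, angles in rad, forces in N, time in s.
With the tool pointing down it reaches from about 0.375 to 0.9 m from the base axis. Payload 3.1 kg.
Tool frame: the origin (TCP) lies at the very end of the fingers, on their centre line; the grasp point (between the pads) lies 19 mm behind it; z points along the fingers, y is the line along which they close (so a half turn about z gives the same grasp; the last joint's range is limited). The gripper opens to 85 mm and grips with 20 to 120 N. Pads are 22 mm wide; open, the fingers measure 114 mm over their backs; the gripper's body (76 mm by 85 mm) begins 54 mm behind the grasp point. The pads swing forward as they close: fully open they stand 13 mm farther back than shut.
Start: joints at [1.054, 0.527, 1.433, -0, 1.181, -0.178], TCP at [0.207, 0.59, 0.231] pointing down, gripper open.
Joint ranges: [-3.08, 3.08], [-0.75, 2.2], [0.22, 2.44], [-1.43, 4.57], [0, 2.65], [-2.85, 2.85]. Speed limits (rad/s): [2.79, 2.79, 3.14, 3.14, 3.14, 3.14].

INTERFACE

Orientations are given as a unit quaternion [x, y, z, w].
In Python, from station import manip, vision gives the robot as it stands.
- The arm moves only by the tool drive_tool, never from a script. Its argument "deltas" is a list that holds one entry, the list of rows, each a list of 4 numbers: the shift along the tool's x, y, z in mm, then the turn about the tool's z in rad. A call has 1 to 5 rows; each row is the pose to reach, as a shift and turn from the pose commanded when the call began, along the tool's axes at that moment; what a row does not reach only later rows make up. A row lasts 1/12 s, in which the tool goes at most 41.7 mm and 7.16 degrees, less where a joint would pass 70% of its speed; a pose out of reach is approached as far as the arm can. A call with a gripper value outside its range is refused whole. "jaw" is the finger opening in mm, from 0 to 85.4, set as the call begins (left out, the last holds). The fingers move at their own pace and stop on an object; "force" is the grip in N (left out, the last holds). Time passes only in rows, so rows that repeat a pose let the fingers close. It gives the time, the measured TCP pose, the force, the opening and the grip force at its end, in the units of the state.
- manip.sense(): the state, without advancing time (a new reading comes with each control period).
- vision.snapshot(name): name is "scene" or "top" or "wrist"; returns the picture (480x640x3 uint8, red, green, blue); there is no depth.
- vision.camera_model(name): a dict with "camera_matrix" (3x3 intrinsics, pixels), "rvec" (rotation vector, rad) and "tvec" (3), from world to camera coordinates, as OpenCV has them. Camera axes: x right, y down, z forward; pixel columns grow to the right and rows downward; lengths in m; the calibration is good to about 2 mm. A picture is of the moment at which its call begins: read the wrist's pose just before it. camera_model takes no time and is no camera call; for the wrist camera it gives the pose at the moment of the call.
- manip.sign_off(): hands the job in; it is judged then, once.
The state is a dict: "t": time; "q": joint angles; "qd": joint speeds; "tau": joint torques, N m; "tcp_pos": TCP position; "tool_rot": TCP orientation; "force": force on the tool from outside, world axes, zero at the start; "ft_torque": the same for the moment, N m; "finger_gap": opening from 0.0 (shut) to 1.0 (fully open); "gripper_force": force on a finger pad.
Only numpy, scipy, OpenCV 4.12 (cv2) and the standard library are available. Lean on these libraries where they do the work, as an engineer would, in place of code of your own. Each camera call takes 0.05 s, during which the arm holds its last target. There are 200 camera calls.

TASK

With the scraper block, wipe all the blue resin chips off the platform into the orange tipping tray, then lift the tray's handle to tip it to 60 degrees (pointer on the red mark), hold it there for two seconds so that the chips slide into the waste bin, and bring it back fully level. Then lay the orange cover flat on the clean platform between the rails, without overhanging the tray, and press it down firmly until it sits level. Leave the scraper standing on its green mat and every chip in the bin, and do not disturb the other things.

Things in the scene. Friction and masses are not known exactly. Their poses are not given: they have to be found in the camera images.
- station: Fixed cleaning station, three things in a row along its y axis: at +y a grey housing topped by a flat aluminium platform, then an orange tipping tray, at -y a light grey open waste bin. Origin at bench level under the middle of the platform's tray-side edge; z up; -x is the front, where the tray handle juts out. Extent: y -0.238 to +0.168, x +-0.07.
- platform (a point): Centre of the platform's top, 100 mm above the bench, axes as the station's. Clear surface 120 (x) by 160 mm (y). Dark rails 8 mm wide stand 6 mm above it along both x sides and the +y end; its -y edge is open, so chips pushed over it fall into the tray (the tray wall there ends 5 mm below the surface, its inner face 7 mm past the edge).
- tray_floor (a point): Middle of the tray's floor, 30 mm below the platform surface when level; moves with the tray (axes as the station's when level). Inside it is 122 mm in x; in y from +0.048 (platform side) to -0.071 (pouring edge, a low lip rising 6 mm instead of a wall). Other walls 25 mm high.
- tray_grip (a point): Grip point on the tray's handle: red round bar, 12 mm diameter, along the station's x, jutting 80 mm to the front from the tray's platform-side corner. The point is on the bar's axis, 51 mm in front of the tray wall, 85 mm above the bench when level. Take it from above, fingers closing along the station's y; the bar can turn between the fingers.
- tray_hinge (a point): Point on the tray's hinge axis (along the station's x, 64 mm above the bench, next to the bin). The grip point swings about it on a radius of 94 mm. White discs of 48 mm radius stand at both ends of the hinge, with a red mark at 60 degrees; a black pointer on the tray turns with it (level when the tray is level).
- tray (a joint): Tilt of the tray in rad: 0 level (on its stop), growing as the handle is lifted and the tray tips towards the bin; end stop 1.5, do not pass 80 degrees. The hinge is stiff (0.4 N m, about 7 N at the handle to lift) and stays where it is left. Chips slide out by about 50 degrees.
- bin_in (a point): Centre of the waste bin's inner floor, 4 mm above the bench, axes as the station's; inside 122 mm (x) by 107 mm (y), walls 56 mm high.
- scraper: Scraper block: black rubber foot 76 x 34 x 14 mm with a yellow grip 60 x 20 mm rising from 14 to 64 mm. Origin at the centre of the foot's underside, +z up, x along the 76 mm length. Half-turn symmetric. 150 g. Starts standing on its mat.
- mat: Green mat 120 (x) x 100 (y) x 4 mm, fixed on the bench: the scraper's place. Origin at the centre of its underside.
- cover: Orange see-through plate 114 (x) x 150 (y) x 6 mm with a black bar grip 70 (x) x 16 (y) mm across its middle, from 6 to 42 mm high. Origin: centre of its underside. Half-turn symmetric, 200 g. Starts flat on the bench. On the platform its x lies along the station's x, 3 mm free at each rail, 10 mm shorter than the platform, top flush with the rails. Press with about 10 N (over 6 N).
- chip1: Chip of cured resin, blue, 16 x 12 x 8 mm block, 12 g, loose on the platform; origin at the centre of its underside. Absent in some runs (None).
- chip2: Chip of cured resin, blue, 14 x 14 x 10 mm block, 12 g, loose on the platform; origin at the centre of its underside. Absent in some runs (None).
- chip3: Chip of cured resin, blue, 18 x 10 x 9 mm block, 12 g, loose on the platform; origin at the centre of its underside. Absent in some runs (None).
- chip4: Chip of cured resin, blue, 16 x 14 x 6 mm block with an 8 mm stub on top, 11 mm high in all, 12 g, loose on the platform; origin at the centre of its underside. Absent in some runs (None).
- chip5: Chip of cured resin, blue, L of 18 x 14 x 9 mm, 12 g, loose on the platform; origin at the centre of its underside. Absent in some runs (None).
- chip6: Chip of cured resin, blue, 13 x 13 x 8 mm block, 12 g, loose on the platform; origin at the centre of its underside. Absent in some runs (None).
- resin_bottle: Bystander: amber bottle, 68 mm wide, 160 mm tall; origin under its base.
- jar: Bystander: jar with blue lid, 68 mm wide, 85 mm tall; origin under its base.
- rook: Bystander: grey printed rook, 34 mm wide, 48 mm tall; origin under its base.
- bracket: Bystander: white printed bracket, 50 x 30 x 36 mm; origin under its base plate.
- wrench: Bystander: steel wrench, 150 mm long, flat on the bench; origin at its middle.
Mind the look-alikes: they are no part of the job. What is shaped like the scraper but pink or turquoise is not meant.

How it is judged:
By the outcome, as a careful person would: the job done as asked, in the order asked, and still so for the second after the job is handed in, with the robot touching nothing.
Of chip1, chip2, chip3, chip4, chip5, chip6 only 3 to 6 are there at a start; the rules pass over those that are not, and their reading is None.
At some moment in a run one of scraper, cover may be knocked a few centimetres aside while the robot is not near it.
Once in a run the grip may slacken for a moment while it holds something.
It also fails if it takes over 192 s, if anything falls off the work surface, if the arm or the gripper's body presses on something with over 40 N, if the wrist force passes 120 N, or if a joint passes its speed limit or range.

## Working session

There is one attempt and no reset: what is moved stays moved. The work goes in short steps, Python scripts to look and compute and a tool call to move; the robot and the scene stay as the last step left them, time stands still between calls to the robot, and variables do not carry over. Pictures are saved under pics/ and viewed, at most 14 in all, crops included, and the job is handed in when it is done.

Besides the shell and the picture viewer there is one more tool, called after "Emit:" as a command line: name --argument value ..., lists and objects as JSON in quotes. drive_tool: Moves the arm, as the interface text tells. Its arguments: {"type":"object","properties":{"deltas":{"type":"array"},"jaw":{"type":"number"},"force":{"type":"number"}},"required":["deltas"]}

```bash
ls; mkdir -p pics; python3 - <<'E'
from station import manip, vision
import cv2,numpy as np
s=manip.sense();print({k:np.round(v,3).tolist() for k,v in s.items()})
for n in("scene","top"):
    im=vision.snapshot(n);cv2.imwrite(f"pics/{n}0.png",im[:,:,::-1])
    c=vision.camera_model(n);print(n,c)
E
```

```text
pics
{'t': 0.0, 'q': [1.054, 0.528, 1.434, -0.0, 1.181, -0.178], 'qd': [0.002, -0.0, -0.0, -0.0, 0.0, -0.0], 'tau': [0.001, -44.236, -17.803, -0.0, 0.009, -0.0], 'tcp_pos': [0.207, 0.589, 0.23], 'tool_rot': [0.168, 0.986, -0.001, -0.0], 'force': [0.214, -0.412, 0.768], 'ft_torque': [0.007, 0.017, 0.064], 'gripper_force': 0.0, 'finger_gap': 0.998}
scene {'camera_matrix': array([[526.85070255,   0.        , 315.36919832],
       [  0.        , 526.85070255, 240.20719974],
       [  0.        ,   0.        ,   1.        ]]), 'rvec': array([ 1.99692971,  1.03204563, -0.54992709]), 'tvec': array([-0.26218517, -0.19544036,  1.60748211])}
top {'camera_matrix': array([[443.50072829,   0.        , 322.46690754],
       [  0.        , 443.50072829, 233.197783  ],
       [  0.        ,   0.        ,   1.        ]]), 'rvec': array([ 2.17366913, -2.22164537,  0.06934368]), 'tvec': array([-0.05528044,  0.52668661,  1.02431911])}
```

View pics/top0.png

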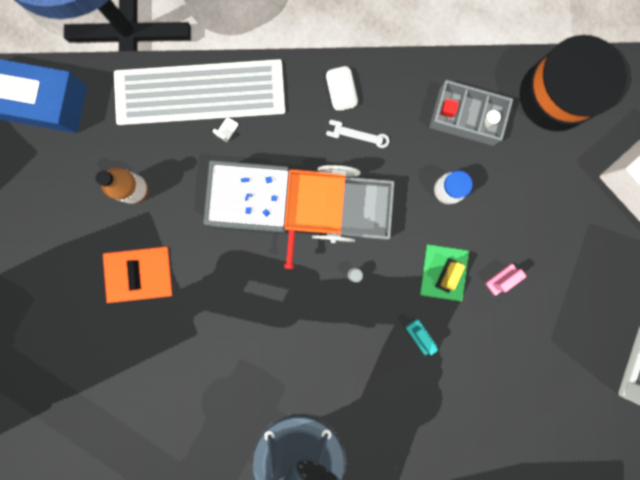

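View pics/scene0.png

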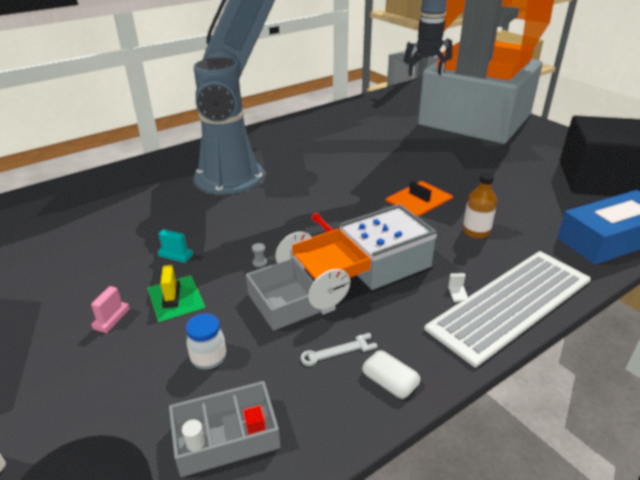

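Scraper candidates in the top view: yellow on the green mat (452,276), pink (506,279), turquoise (423,338). The yellow one fits, since it has a black foot and stands on the mat. The cover is orange at (137,274), the station is around (300,200), and six chips are on the platform. I'll measure these and confirm in a crop.

```bash
cat > h.py <<'E'
from station import manip, vision
import cv2,numpy as np
def cam(n):
    c=vision.camera_model(n);R=cv2.Rodrigues(np.array(c["rvec"]))[0]
    return np.array(c["camera_matrix"]),R,np.array(c["tvec"]).ravel()
def onplane(px,z,c):
    K,R,t=c;px=np.atleast_2d(px).astype(float)
    d=(np.c_[px,np.ones(len(px))]@np.linalg.inv(K).T)@R;o=-R.T@t
    return o+d*((z-o[2])/d[:,2])[:,None]
def proj(P,c):
    K,R,t=c;p=(np.atleast_2d(P)@R.T+t)@K.T;return p[:,:2]/p[:,2:]
def mask(im,lo,hi):
    return cv2.inRange(cv2.cvtColor(im,cv2.COLOR_RGB2HSV),np.array(lo),np.array(hi))
def blobs(m,amin=15,roi=None):
    if roi:
        k=np.zeros_like(m);x0,y0,x1,y1=roi;k[y0:y1,x0:x1]=m[y0:y1,x0:x1];m=k
    cs,_=cv2.findContours(m,cv2.RETR_EXTERNAL,cv2.CHAIN_APPROX_NONE)
    return sorted([c for c in cs if cv2.contourArea(c)>=amin],key=cv2.contourArea,reverse=True)
def rect(c,z,cm):
    P=onplane(c.reshape(-1,2),z,cm)[:,:2].astype(np.float32)
    (x,y),(w,h),a=cv2.minAreaRect(P*1000)
    if w<h: w,h,a=h,w,a+90
    return np.round([x,y,w,h,(a+90)%180-90],1)  # mm, long-axis angle deg
HSV=dict(blue=((100,120,60),(125,255,255)),green=((50,100,60),(75,255,255)),yellow=((22,120,80),(34,255,255)),
 orange=((5,150,100),(18,255,255)),red=((0,170,80),(4,255,255)),white=((0,0,195),(180,40,255)))
E
python3 - <<'E'
from h import *
im=vision.snapshot("top");c=cam("top")
print("cam pos",-c[1].T@c[2])
def show(n,k,z,roi,a=15):
    for b in blobs(mask(im,*HSV[k]),a,roi)[:7]: print(n,rect(b,z,c),cv2.boundingRect(b))
show("mat","green",.004,(400,230,490,310))
show("scraper","yellow",.068,(400,230,490,310))
show("cover","orange",.006,(80,230,190,320),500)
show("tray","orange",.095,(270,150,370,250),300)
show("handle","red",.085,(270,220,310,290),20)
show("platform","white",.1,(195,150,300,240),500)
show("chips","blue",.109,(200,150,290,240),5)
crop=np.hstack([cv2.resize(im[225:365,400:540],(420,420),interpolation=2),cv2.resize(im[145:285,190:330],(380,420),interpolation=2)])
cv2.imwrite("pics/crop1.png",crop[:,:,::-1])
E
```

```text
cam pos [ 0.46870157 -0.05738554  1.0520029 ]
mat [ 427.  -352.1  123.3  103.2   -9.8] (420, 244, 49, 58)
scraper [ 422.9 -351.4   64.7   34.   -26.2] (441, 262, 24, 28)
cover [439.  369.8 155.  119.  -85. ] (102, 247, 71, 57)
tray [590.7 -49.9 134.9 121.5  -6. ] (285, 169, 60, 65)
handle [488.8   7.5  83.   19.6  -2.7] (284, 230, 11, 39)
platform [606.3  92.6 162.  122.3  84.1] (209, 165, 79, 62)
chips [567.   53.5  10.6   7.5  43.8] (263, 210, 6, 6)
chips [638.4  47.6  10.1   9.6 -72.6] (266, 177, 6, 6)
chips [638.9  98.4  15.    6.5  88.8] (241, 178, 8, 4)
chips [573.2  91.8   8.6   8.6  -1.2] (246, 208, 5, 5)
chips [598.8  36.    8.6   6.4  88.8] (272, 196, 5, 4)
chips [603.8  92.5  13.6   7.1 -52.2] (246, 194, 6, 6)
```

View pics/crop1.png

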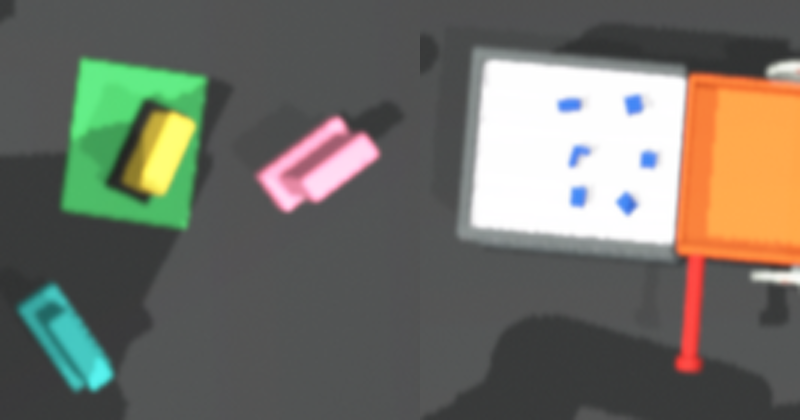

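The crop confirms the yellow scraper with its black foot on the mat, and six chips on the platform (6 blue blobs, consistent with the given sizes). The platform measures 162x122 mm, which matches.

```bash
cat >> h.py <<'E'
def pose():
    s=manip.sense();x,y,z,w=s["tool_rot"]
    from scipy.spatial.transform import Rotation as Ro
    M=Ro.from_quat(s["tool_rot"]).as_matrix()
    return np.array(s["tcp_pos"])*1000,np.degrees(np.arctan2(M[1,1],M[0,1])),M
def plan(wps):
    """waypoints (x,y,z mm, psi deg of tool y) -> tool shifts per leg, rows needed"""
    p,psi,M=pose();print("now",np.round(p,1),round(psi,2),"tilt",np.round(M[2],3))
    for x,y,z,ps in wps:
        a=np.radians(psi);d=np.array([x,y,z])-p
        dx=d@[-np.sin(a),np.cos(a),0];dy=d@[np.cos(a),np.sin(a),0];tr=-(ps-psi)
        n=max(np.linalg.norm(d)/41.7,abs(tr)/7.16)
        print(f"[{dx:.1f},{dy:.1f},{-d[2]:.1f},{np.radians(tr):.3f}] rows {n:.1f}")
        p=np.array([x,y,z]);psi=ps
A=np.radians(84.1);SY=np.array([np.cos(A),np.sin(A)]);SX=np.array([SY[1],-SY[0]]);SO=np.array([606.3,92.6])-80*SY
def st(x,y): return SO+x*SX+y*SY   # station (mm) -> world (mm)
def tost(p): d=np.asarray(p)-SO;return np.round(np.c_[d@SX,d@SY],1)
E
python3 - <<'E'
from h import *
print(SO,tost([[567,53.5],[638.4,47.6],[638.9,98.4],[573.2,91.8],[598.8,36],[603.8,92.5],[488.8,7.5]]))
c=cam("wrist");p,psi,M=pose();o=-c[1].T@c[2]*1000;print("wristcam in tool",M.T@(o-p),"axis in tool",M.T@c[1][2])
plan([(298,443,240,64),(389,297,240,64),(480,150,240,64),(490,25,240,64),(500,-100,240,64),(470,-235,240,64),(425,-345,240,64)])
E
```

```text
[598.07659706  13.02377463] [[ -35.1   37.1]
 [  36.6   38.5]
 [  31.8   89.1]
 [ -32.8   75.8]
 [  -1.6   22.9]
 [  -2.5   79.6]
 [-108.1  -16.7]]
wristcam in tool [ 7.79985171e+01  7.61253066e-02 -1.42334317e+02] axis in tool [-3.03445731e-01 -7.12233901e-04  9.52848457e-01]
now [206.8 589.2 230.6] 70.64 tilt [ 0.    -0.002 -1.   ]
[-134.5,-107.7,-9.4,0.116] rows 4.1
[-145.8,-91.3,0.0,0.000] rows 4.1
[-146.2,-92.2,0.0,0.000] rows 4.1
[-63.8,-108.0,0.0,0.000] rows 3.0
[-63.8,-108.0,0.0,0.000] rows 3.0
[-32.2,-134.5,0.0,0.000] rows 3.3
[-7.8,-118.6,0.0,0.000] rows 2.9
```

Emit:
drive_tool --deltas '[[[-134.5,-107.7,-9.4,0.116],[-134.5,-107.7,-9.4,0.116],[-134.5,-107.7,-9.4,0.116],[-134.5,-107.7,-9.4,0.116],[-134.5,-107.7,-9.4,0.116]]]'

```text
t: 0.57
tcp_pos: [0.3006, 0.4387, 0.2406]
tool_rot: [0.227, 0.974, -0.002, 0.0]
force: [0.1, 0.4, -0.2]
finger_gap: 0.999
gripper_force: 0.0
```

Emit:
drive_tool --deltas '[[[-146,-92,0,0],[-146,-92,0,0],[-146,-92,0,0],[-146,-92,0,0],[-146,-92,0,0]]]'

```text
t: 0.98
tcp_pos: [0.3924, 0.2927, 0.2407]
tool_rot: [0.228, 0.974, -0.001, 0.001]
force: [0.5, -0.2, -0.3]
finger_gap: 0.998
gripper_force: 0.0
```

Emit:
drive_tool --deltas '[[[-146,-92,0,0],[-146,-92,0,0],[-146,-92,0,0],[-146,-92,0,0],[-146,-92,0,0]]]'

```text
t: 1.4
tcp_pos: [0.4844, 0.146, 0.2409]
tool_rot: [0.227, 0.974, -0.0, 0.002]
force: [0.1, -0.2, -0.4]
finger_gap: 0.997
gripper_force: 0.0
```

Emit:
drive_tool --deltas '[[[-64,-108,0,0],[-64,-108,0,0],[-64,-108,0,0],[-64,-108,0,0]]]'

```text
t: 1.73
tcp_pos: [0.4919, 0.0196, 0.2407]
tool_rot: [0.228, 0.974, -0.001, 0.001]
force: [0.2, 0.4, 0.7]
finger_gap: 1.004
gripper_force: 0.0
```

Emit:
drive_tool --deltas '[[[-64,-108,0,0],[-64,-108,0,0],[-64,-108,0,0],[-64,-108,0,0]]]'

```text
t: 2.07
tcp_pos: [0.5028, -0.1059, 0.241]
tool_rot: [0.228, 0.974, -0.002, 0.002]
force: [0.1, 0.5, -0.3]
finger_gap: 1.0
gripper_force: 0.0
```

Emit:
drive_tool --deltas '[[[-32,-134.5,0,0],[-32,-134.5,0,0],[-32,-134.5,0,0],[-32,-134.5,0,0]]]'

```text
t: 2.4
tcp_pos: [0.4705, -0.2389, 0.2408]
tool_rot: [0.226, 0.974, -0.001, 0.001]
force: [1.3, 0.1, 0.9]
finger_gap: 1.0
gripper_force: 0.0
```

Emit:
drive_tool --deltas '[[[-8,-118.6,0,0],[-8,-118.6,0,0],[-8,-118.6,0,0],[-8,-118.6,0,0]]]'

```text
t: 2.73
tcp_pos: [0.4249, -0.3504, 0.2408]
tool_rot: [0.227, 0.974, -0.002, 0.001]
force: [0.3, 0.5, -0.8]
finger_gap: 1.0
gripper_force: 0.0
```

```bash
python3 - <<'E'
from h import *
c=cam("wrist");im=vision.snapshot("wrist");cv2.imwrite("pics/w1.png",im[:,:,::-1])
for b in blobs(mask(im,*HSV["yellow"]),200)[:3]: print("yel",rect(b,.068,c),cv2.boundingRect(b))
for b in blobs(mask(im,*HSV["green"]),200)[:3]: print("mat",rect(b,.004,c),cv2.boundingRect(b))
E
```

```text
yel [ 416.7 -357.    65.4   21.6  -26.2] (299, 169, 27, 77)
mat [ 426.2 -352.4  121.2  101.2   -9.8] (257, 126, 128, 141)
```

View pics/w1.png

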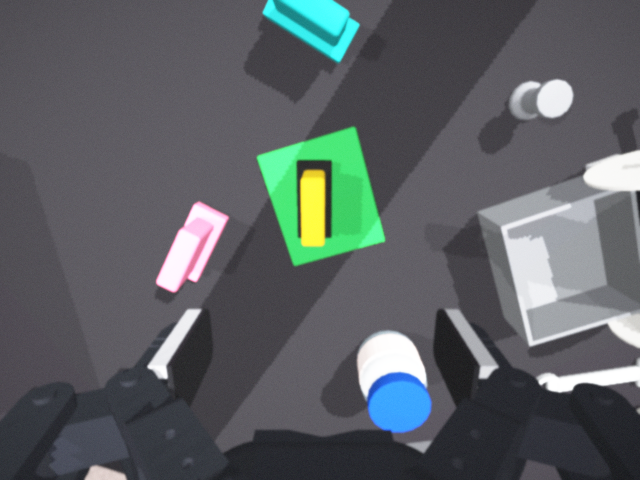

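The wrist view shows the yellow scraper at (313,207) on the mat (320,196), with pink at (192,247) and turquoise at (312,20) well clear. The jar is at (397,395).

```bash
python3 - <<'E'
from h import *
c=cam("wrist")
a=np.radians(-26.2);u=np.array([np.cos(a),np.sin(a)]);v=np.array([-u[1],u[0]]);C=np.array([419.1,-358.2])
for L,W,z in((38,17,18),(30,10,68)):
    P=np.array([[*(C+i*L*u+j*W*v),z] for i,j in((-1,-1),(-1,1),(1,1),(1,-1))])/1000
    print(z,np.round(proj(P,c)).tolist())
plan([(419,-358,110,63.8),(419,-358,26,63.8)])
E
```

```text
18 [[291.0, 161.0], [327.0, 161.0], [327.0, 238.0], [293.0, 238.0]]
68 [[295.0, 177.0], [320.0, 177.0], [320.0, 246.0], [297.0, 246.0]]
now [ 425.4 -347.1  240.5] 63.74 tilt [-0.001  0.    -1.   ]
[0.9,-12.6,130.5,-0.001] rows 3.1
[0.0,0.0,84.0,-0.000] rows 2.0
```

```bash
python3 - <<'E'
from h import *
c=cam("wrist");im=vision.snapshot("wrist")
for b in blobs(mask(im,*HSV["yellow"]),200)[:1]: print("yel",rect(b,.068,c),cv2.boundingRect(b))
for b in blobs(mask(im,*HSV["green"]),200)[:1]: print("mat",rect(b,.004,c))
x,y,w,h=cv2.boundingRect(blobs(mask(im,*HSV["green"]),200)[0])
k=mask(im,(0,0,0),(180,255,45))
for b in blobs(k,100,(x+8,y+8,x+w-8,y+h-8))[:2]: print("foot",rect(b,.018,c))
plan([(419,-358,110,63.8)])
E
```

```text
yel [ 416.8 -356.8   66.3   21.9  -26.3] (295, 170, 27, 78)
mat [ 426.1 -352.4  121.2  101.3   -9.7]
now [ 425.6 -345.   240.3] 63.86 tilt [ 0.001  0.001 -1.   ]
[0.2,-14.6,130.3,0.001] rows 3.1
```

Emit:
drive_tool --deltas '[[[0,-14.5,100,0],[0,-14.5,100,0],[0,-14.5,100,0],[0,-14.5,100,0],[0,-14.5,100,0]]]' --jaw 50

```text
t: 3.25
tcp_pos: [0.4197, -0.3558, 0.14]
tool_rot: [0.224, 0.975, 0.001, -0.001]
force: [0.6, -0.4, 0.5]
finger_gap: 0.582
gripper_force: 0.0
```

Emit:
drive_tool --deltas '[[[0,0,20,0],[0,0,20,0],[0,0,20,0],[0,0,20,0],[0,0,20,0]]]'

```text
t: 3.67
tcp_pos: [0.42, -0.3586, 0.1224]
tool_rot: [0.225, 0.974, -0.001, 0.001]
force: [0.3, 0.6, -0.5]
finger_gap: 0.586
gripper_force: 0.0
```

```bash
python3 - <<'E'
from h import *
plan([(419.5,-358.2,26,63.8)])
E
```

```text
now [ 420.  -358.6  122.4] 64.03 tilt [-0.003 -0.001 -1.   ]
[0.6,0.1,96.4,0.004] rows 2.3
```

Emit:
drive_tool --deltas '[[[0.5,0,30,0],[0.5,0,60,0],[0.5,0,85,0],[0.5,0,96,0],[0.5,0,96,0]]]'

```text
t: 4.08
tcp_pos: [0.4179, -0.357, 0.0232]
tool_rot: [0.225, 0.974, 0.001, -0.001]
force: [0.0, 0.2, 0.1]
finger_gap: 0.585
gripper_force: 0.0
```

Emit:
drive_tool --deltas '[[[0,0,0,0],[0,0,0,0],[0,0,0,0],[0,0,0,0],[0,0,0,0]]]' --jaw 5 --force 70

```text
t: 4.5
tcp_pos: [0.4195, -0.3592, 0.0264]
tool_rot: [0.225, 0.974, -0.001, 0.001]
force: [-0.4, -0.4, 6.8]
finger_gap: 0.229
gripper_force: 69.0
```

Emit:
drive_tool --deltas '[[[0,0,0,0],[0,0,0,0],[0,0,0,0],[0,0,0,0],[0,0,0,0]]]'

```text
t: 4.92
tcp_pos: [0.4195, -0.3592, 0.0264]
tool_rot: [0.225, 0.974, -0.001, 0.001]
force: [0.7, 0.1, 6.9]
finger_gap: 0.225
gripper_force: 69.0
```

Emit:
drive_tool --deltas '[[[0,0,-30,0],[0,0,-65,0],[0,0,-100,0],[0,0,-144,0],[0,0,-144,0]]]'

```text
t: 5.33
tcp_pos: [0.4216, -0.3614, 0.1761]
tool_rot: [0.225, 0.974, -0.005, 0.006]
force: [0.2, -1.3, -0.8]
finger_gap: 0.228
gripper_force: 68.7
```

```bash
python3 - <<'E'
from h import *
p=st(20,135);q=st(20,90)
print(p,q)
plan([(470,-235,170,84.1),(510,-30,215,84.1),(*p,215,84.1),(*p,135,84.1)])
c=cam("wrist");im=vision.snapshot("wrist");cv2.imwrite("pics/w2.png",im[:,:,::-1])
E
```

```text
[631.84764587 145.25280421] [627.22198171 100.49117744]
now [ 421.6 -361.4  176.1] 64.01 tilt [-0.013 -0.006 -1.   ]
[11.8,134.8,6.1,-0.351] rows 3.2
[-18.7,208.0,-45.0,-0.000] rows 5.1
[-103.2,186.8,-0.0,-0.000] rows 5.1
[0.0,0.0,80.0,-0.000] rows 1.9
```

View pics/w2.png

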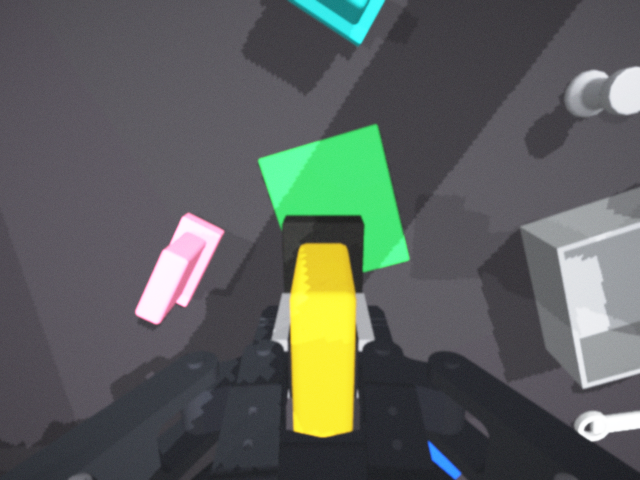

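The scraper is held squarely between the fingers (323,340) and the mat is empty. Next I carry it to the back of the platform.

Emit:
drive_tool --deltas '[[[12,135,0,-0.351],[12,135,0,-0.351],[12,135,0,-0.351],[12,135,0,-0.351],[12,135,0,-0.351]]]'

```text
t: 5.8
tcp_pos: [0.4663, -0.2272, 0.1674]
tool_rot: [0.049, 0.999, 0.002, -0.002]
force: [0.5, 0.3, -2.0]
finger_gap: 0.222
gripper_force: 69.0
```

Emit:
drive_tool --deltas '[[[-19,190,-40,0],[-19,190,-40,0],[-19,190,-40,0],[-19,190,-40,0],[-19,190,-40,0]]]'

```text
t: 6.22
tcp_pos: [0.5052, -0.0424, 0.2086]
tool_rot: [0.052, 0.999, 0.0, -0.0]
force: [1.3, -0.7, -1.7]
finger_gap: 0.226
gripper_force: 69.3
```

Emit:
drive_tool --deltas '[[[-90,170,0,0],[-90,170,0,0],[-90,170,0,0],[-90,170,0,0],[-90,170,0,0]]]'

```text
t: 6.63
tcp_pos: [0.6145, 0.1177, 0.2077]
tool_rot: [0.051, 0.999, 0.0, 0.0]
force: [0.2, -0.8, -2.0]
finger_gap: 0.224
gripper_force: 69.2
```

```bash
python3 - <<'E'
from h import *
p=st(18,128);q=st(18,-4);print(manip.sense()["force"])
plan([(*p,145,84.1),(*p,124,84.1),(*q,124,84.1)])
c=cam("top");im=vision.snapshot("top")
for n,k,z,roi in(("cover","orange",.006,(80,230,190,320)),("platform","white",.1,(195,150,300,240))):
    for b in blobs(mask(im,*HSV[k]),300,roi)[:2]: print(n,rect(b,z,c))
E
```

```text
[ 0.17452347 -0.79315514 -1.97304537]
now [614.5 117.7 207.7] 84.12 tilt [-0.001  0.001 -1.   ]
[-12.5,22.2,62.7,0.000] rows 1.6
[0.0,0.0,21.0,-0.000] rows 0.5
[-0.0,-132.0,-0.0,-0.000] rows 3.2
platform [604.7  79.4 135.4 122.2  84.1]
```

Emit:
drive_tool --deltas '[[[-12.5,20,30,0],[-12.5,20,62,0],[-12.5,20,62,0],[-12.5,20,62,0]]]'

```text
t: 7.02
tcp_pos: [0.6246, 0.1328, 0.1438]
tool_rot: [0.052, 0.999, -0.001, -0.004]
force: [-0.3, 0.3, -1.6]
finger_gap: 0.232
gripper_force: 48.1
```

Emit:
drive_tool --deltas '[[[0,0,12,0],[0,0,20,0],[0,0,20,0],[0,0,20,0]]]'

```text
t: 7.35
tcp_pos: [0.6268, 0.1335, 0.1271]
tool_rot: [0.052, 0.999, -0.0, 0.0]
force: [0.3, -0.8, -1.2]
finger_gap: 0.225
gripper_force: 71.5
```

```bash
python3 - <<'E'
from h import *
p=st(18,128);q=st(18,-4);print(manip.sense()["force"])
plan([(*p,124,84.1),(*q,124,84.1)])
c=cam("wrist");im=vision.snapshot("wrist");cv2.imwrite("pics/w3.png",im[:,:,::-1])
E
```

```text
[ 0.32881902 -0.79280537 -1.18693183]
now [626.8 133.5 127.1] 84.06 tilt [-0. -0. -1.]
[-1.8,5.2,3.1,-0.001] rows 0.2
[-0.0,-132.0,-0.0,-0.000] rows 3.2
```

View pics/w3.png

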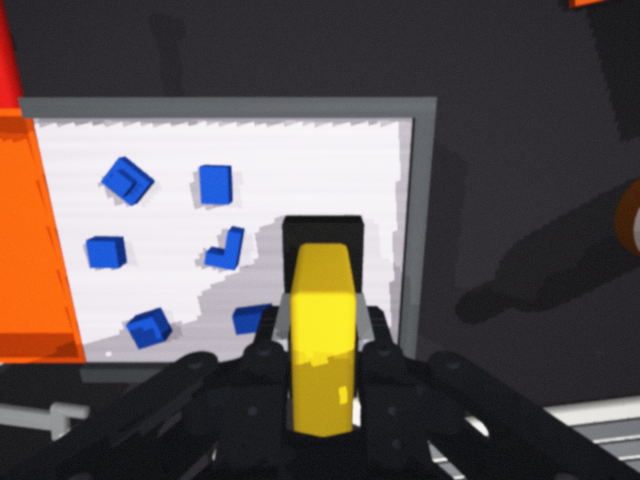

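The foot is parallel to the back rail, with all six chips ahead of it at (127,181), (216,184), (105,251), (225,250), (150,327) and (252,318).

Emit:
drive_tool --deltas '[[[-1.5,1,3.5,0],[-1.5,1,3.5,0],[-1.5,1,3.5,0]]]'

```text
t: 7.65
tcp_pos: [0.6287, 0.135, 0.1235]
tool_rot: [0.051, 0.999, 0.0, 0.0]
force: [0.7, 0.4, -1.6]
finger_gap: 0.227
gripper_force: 71.5
```

Emit:
drive_tool --deltas '[[[0,0,0.8,0],[0,0,0.8,0],[0,0,0.8,0]]]'

```text
t: 7.9
tcp_pos: [0.6287, 0.1351, 0.1226]
tool_rot: [0.051, 0.999, 0.0, 0.0]
force: [-0.5, 0.7, -1.6]
finger_gap: 0.226
gripper_force: 71.8
```

Emit:
drive_tool --deltas '[[[0,0,0.6,0],[0,0,0.6,0],[0,0,0.6,0]]]'

```text
t: 8.15
tcp_pos: [0.6286, 0.1351, 0.1225]
tool_rot: [0.051, 0.999, 0.0, 0.0]
force: [-1.6, 0.3, 3.6]
finger_gap: 0.224
gripper_force: 72.7
```

Emit:
drive_tool --deltas '[[[0,0,0.5,0],[0,0,0.5,0],[0,0,0.5,0]]]'

```text
t: 8.4
tcp_pos: [0.6286, 0.1351, 0.1225]
tool_rot: [0.051, 0.999, 0.0, 0.0]
force: [-3.1, 0.9, 6.3]
finger_gap: 0.224
gripper_force: 73.2
```

Emit:
drive_tool --deltas '[[[0,-8,-0.5,0],[0,-18,-0.5,0],[0,-28,-0.5,0],[0,-38,-0.5,0],[0,-48,-0.5,0]]]'

```text
t: 8.82
tcp_pos: [0.6243, 0.0865, 0.1225]
tool_rot: [0.052, 0.999, 0.001, 0.001]
force: [0.4, 4.1, 5.9]
finger_gap: 0.226
gripper_force: 72.8
```

Emit:
drive_tool --deltas '[[[0,-10,0,0],[0,-20,0,0],[0,-30,0,0],[0,-40,0,0],[0,-50,0,0]]]'

```text
t: 9.23
tcp_pos: [0.619, 0.0366, 0.1225]
tool_rot: [0.052, 0.999, 0.001, 0.001]
force: [0.2, 4.7, 5.9]
finger_gap: 0.228
gripper_force: 72.9
```

Emit:
drive_tool --deltas '[[[0,-10,0,0],[0,-20,0,0],[0,-30,0,0],[0,-34,0,0],[0,-34,0,0]]]'

```text
t: 9.65
tcp_pos: [0.6154, 0.0013, 0.1224]
tool_rot: [0.052, 0.999, -0.0, 0.001]
force: [0.4, -0.2, 5.6]
finger_gap: 0.228
gripper_force: 72.8
```

```bash
python3 - <<'E'
from h import *
p,psi,_=pose();print(tost([p[:2]]))
q=st(-18,128)
plan([(*st(18,5),175,84.1),(*q,175,84.1),(*q,128,84.1)])
c=cam("wrist");im=vision.snapshot("wrist");cv2.imwrite("pics/w4.png",im[:,:,::-1])
E
```

```text
[[18.4 -9.8]]
now [615.4   1.3 122.4] 83.99 tilt [-0.002 -0.001 -1.   ]
[0.4,14.8,-52.6,-0.002] rows 1.3
[36.0,123.0,-0.0,-0.000] rows 3.1
[0.0,0.0,47.0,-0.000] rows 1.1
```

View pics/w4.png

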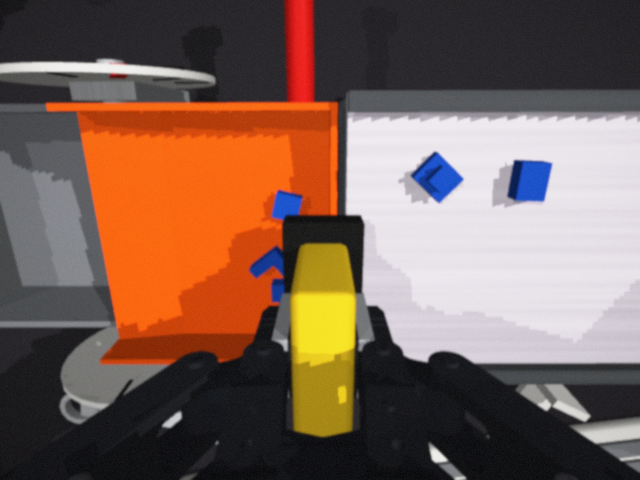

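Four chips are gone from this half. Some show in the tray at (287,205), (267,262) and (278,290), and the remaining two are at (437,177) and (530,180). Second pass next.

Emit:
drive_tool --deltas '[[[0,0,-30,0],[0,5,-50,0],[0,15,-52,0],[0,15,-52,0]]]'

```text
t: 10.03
tcp_pos: [0.6166, 0.0188, 0.1742]
tool_rot: [0.051, 0.999, 0.0, 0.001]
force: [-0.7, -0.4, -1.8]
finger_gap: 0.22
gripper_force: 71.9
```

Emit:
drive_tool --deltas '[[[36,112,0,0],[36,112,0,0],[36,112,0,0],[36,112,0,0],[36,112,0,0]]]'

```text
t: 10.45
tcp_pos: [0.5899, 0.135, 0.1715]
tool_rot: [0.049, 0.999, -0.001, -0.002]
force: [0.5, -0.5, -2.6]
finger_gap: 0.222
gripper_force: 71.7
```

Emit:
drive_tool --deltas '[[[0,0,25,0],[0,0,46,0],[0,0,46,0],[0,0,46,0],[0,0,46,0]]]'

```text
t: 10.87
tcp_pos: [0.5923, 0.1325, 0.1277]
tool_rot: [0.052, 0.999, -0.0, -0.0]
force: [0.6, 0.5, -1.0]
finger_gap: 0.222
gripper_force: 72.0
```

```bash
python3 - <<'E'
from h import *
p,psi,_=pose();print(tost([p[:2]]))
q=st(-18,-9)
plan([(*st(-18,115),123,84.1),(*q,123,84.1)])
E
```

```text
[[-18.  118.3]]
now [592.3 132.5 127.7] 84.05 tilt [ 0.001 -0.001 -1.   ]
[-0.0,-3.3,4.7,-0.001] rows 0.1
[0.0,-124.0,-0.0,-0.000] rows 3.0
```

Emit:
drive_tool --deltas '[[[0,0,3,0],[0,0,5.5,0],[0,0,5.5,0],[0,0,5.5,0]]]'

```text
t: 11.2
tcp_pos: [0.5922, 0.1336, 0.1226]
tool_rot: [0.051, 0.999, -0.0, 0.0]
force: [0.1, 0.5, -1.2]
finger_gap: 0.224
gripper_force: 71.9
```

Emit:
drive_tool --deltas '[[[0,-8,0,0],[0,-18,0,0],[0,-28,0,0],[0,-38,0,0],[0,-48,0,0]]]'

```text
t: 11.62
tcp_pos: [0.5872, 0.0846, 0.1225]
tool_rot: [0.052, 0.999, 0.0, 0.0]
force: [0.5, 1.0, -1.0]
finger_gap: 0.227
gripper_force: 72.0
```

Emit:
drive_tool --deltas '[[[0,-10,0,0],[0,-20,0,0],[0,-30,0,0],[0,-40,0,0],[0,-50,0,0]]]'

```text
t: 12.03
tcp_pos: [0.5821, 0.0352, 0.1225]
tool_rot: [0.052, 0.999, 0.0, 0.0]
force: [0.4, 2.1, 0.8]
finger_gap: 0.225
gripper_force: 72.1
```

Emit:
drive_tool --deltas '[[[0,-10,0,0],[0,-20,0,0],[0,-30,0,0],[0,-30,0,0],[0,-30,0,0]]]'

```text
t: 12.45
tcp_pos: [0.5791, 0.005, 0.1224]
tool_rot: [0.052, 0.999, -0.001, 0.0]
force: [0.1, -1.6, 1.8]
finger_gap: 0.229
gripper_force: 72.3
```

Emit:
drive_tool --deltas '[[[0,0,-30,0],[0,10,-60,0],[0,40,-90,0],[0,60,-100,0],[0,60,-100,0]]]'

```text
t: 12.87
tcp_pos: [0.5872, 0.0699, 0.2257]
tool_rot: [0.049, 0.999, 0.001, 0.004]
force: [0.2, 0.1, -1.1]
finger_gap: 0.224
gripper_force: 71.9
```

```bash
python3 - <<'E'
from h import *
p,psi,_=pose();print(tost([p[:2]]),p)
c=cam("wrist");im=vision.snapshot("wrist");cv2.imwrite("pics/w5.png",im[:,:,::-1])
E
```

```text
[[-16.7  55.4]] [587.18324293  69.87946802 225.68326099]
```

View pics/w5.png

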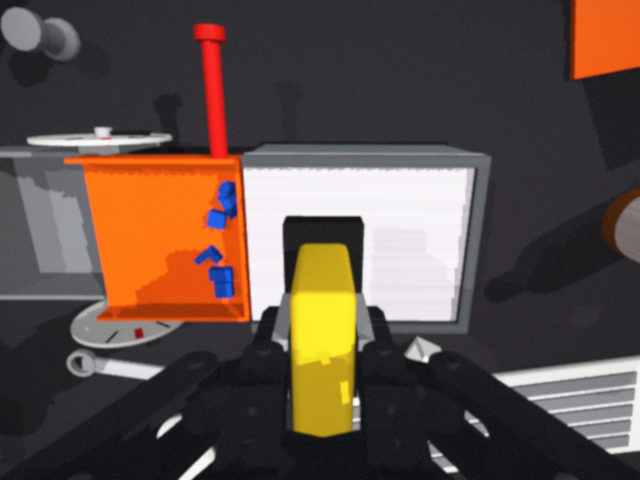

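All six chips are in the tray (x 200–235, y 185–295 in the picture) and the platform is clean. Next I return the scraper to the mat.

```bash
python3 - <<'E'
from h import *
plan([(515,-70,205,84.1),(475,-230,190,80.2),(426.5,-352,150,80.2),(426.5,-352,40,80.2),(426.5,-352,26.4,80.2)])
E
```

```text
now [585.8  68.2 223.7] 84.33 tilt [-0.003  0.    -1.   ]
[56.8,-144.5,18.7,0.004] rows 3.8
[23.3,-163.3,15.0,0.068] rows 4.0
[27.0,-128.5,40.0,-0.000] rows 3.3
[0.0,0.0,110.0,-0.000] rows 2.6
[0.0,0.0,13.6,-0.000] rows 0.3
```

Emit:
drive_tool --deltas '[[[57,-144.5,18.5,0.004],[57,-144.5,18.5,0.004],[57,-144.5,18.5,0.004],[57,-144.5,18.5,0.004],[57,-144.5,18.5,0.004]]]'

```text
t: 13.33
tcp_pos: [0.5093, -0.076, 0.2015]
tool_rot: [0.056, 0.998, -0.0, -0.004]
force: [0.7, 0.2, -1.3]
finger_gap: 0.223
gripper_force: 71.9
```

Emit:
drive_tool --deltas '[[[23,-163,15,0.068],[23,-163,15,0.068],[23,-163,15,0.068],[23,-163,15,0.068],[23,-163,15,0.068]]]'

```text
t: 13.75
tcp_pos: [0.4722, -0.2385, 0.1874]
tool_rot: [0.09, 0.996, -0.002, -0.0]
force: [0.6, 0.2, -0.7]
finger_gap: 0.222
gripper_force: 71.9
```

Emit:
drive_tool --deltas '[[[27,-128.5,40,0],[27,-128.5,40,0],[27,-128.5,40,0],[27,-128.5,40,0],[27,-128.5,40,0]]]'

```text
t: 14.17
tcp_pos: [0.4228, -0.3558, 0.1467]
tool_rot: [0.09, 0.996, 0.001, -0.001]
force: [0.7, -0.5, -1.6]
finger_gap: 0.223
gripper_force: 71.8
```

Emit:
drive_tool --deltas '[[[0,0,30,0],[0,0,65,0],[0,0,95,0],[0,0,100,0],[0,0,100,0]]]'

```text
t: 14.58
tcp_pos: [0.4237, -0.3504, 0.0469]
tool_rot: [0.087, 0.996, 0.002, -0.002]
force: [0.7, -0.6, -0.8]
finger_gap: 0.22
gripper_force: 71.8
```

```bash
python3 - <<'E'
from h import *
c=cam("wrist");im=vision.snapshot("wrist");
for b in blobs(mask(im,*HSV["green"]),200)[:2]: print("mat",cv2.boundingRect(b))
plan([(426.5,-352,26.4,80.2)])
E
```

```text
mat (216, 163, 207, 197)
now [ 424.7 -351.9   48.6] 80.05 tilt [ 0.002  0.002 -1.   ]
[-1.8,0.2,22.2,-0.003] rows 0.5
```

Emit:
drive_tool --deltas '[[[-1.5,0,12,0],[-1.5,0,20,0],[-1.5,0,21.5,0],[-1.5,0,21.5,0],[-1.5,0,21.5,0]]]'

```text
t: 15.05
tcp_pos: [0.4261, -0.3537, 0.0277]
tool_rot: [0.087, 0.996, -0.0, 0.0]
force: [0.1, -0.2, -1.2]
finger_gap: 0.222
gripper_force: 71.8
```

Emit:
drive_tool --deltas '[[[0,0,1,0],[0,0,1,0],[0,0,1,0]]]'

```text
t: 15.3
tcp_pos: [0.426, -0.3538, 0.0266]
tool_rot: [0.087, 0.996, -0.0, 0.0]
force: [-0.1, -0.0, -1.5]
finger_gap: 0.225
gripper_force: 71.8
```

Nearly in contact. I'll lower it a touch more, open, and rise.

Emit:
drive_tool --deltas '[[[0,0,0.6,0],[0,0,0.6,0],[0,0,0.6,0]]]'

```text
t: 15.55
tcp_pos: [0.4261, -0.3537, 0.0264]
tool_rot: [0.087, 0.996, -0.0, 0.0]
force: [0.9, 1.3, 5.6]
finger_gap: 0.229
gripper_force: 72.8
```

Emit:
drive_tool --deltas '[[[0,0,0,0],[0,0,0,0],[0,0,0,0],[0,0,0,0],[0,0,0,0]]]' --jaw 50

```text
t: 15.97
tcp_pos: [0.4259, -0.3535, 0.0255]
tool_rot: [0.087, 0.996, 0.0, -0.0]
force: [-0.2, 0.4, -0.4]
finger_gap: 0.587
gripper_force: 0.0
```

Emit:
drive_tool --deltas '[[[0,0,-20,0],[0,0,-45,0],[0,0,-80,0],[0,0,-120,0],[0,0,-160,0]]]'

```text
t: 16.38
tcp_pos: [0.4254, -0.3529, 0.1866]
tool_rot: [0.087, 0.996, 0.001, -0.001]
force: [1.3, -0.5, -0.6]
finger_gap: 0.586
gripper_force: 0.0
```

```bash
python3 - <<'E'
from h import *
c=cam("wrist");im=vision.snapshot("wrist");
for b in blobs(mask(im,*HSV["green"]),200)[:1]: print("mat",rect(b,.004,c))
for b in blobs(mask(im,*HSV["yellow"]),200)[:1]: print("yel",rect(b,.068,c))
# handle from top camera, grip point
c=cam("top");im=vision.snapshot("top")
for b in blobs(mask(im,*HSV["red"]),20,(270,220,310,290)): print("handle",rect(b,.085,c),tost([rect(b,.085,c)[:2]]))
for b in blobs(mask(im,*HSV["blue"]),4,(280,150,350,240)): print("chip",cv2.boundingRect(b))
g=st(-116,-13);print(g)
plan([(470,-200,200,84.1),(455,-60,200,84.1),(*g,200,84.1),(*g,115,84.1)])
E
```

```text
mat [ 426.2 -352.4  120.4  100.8   -9.8]
yel [ 422.2 -353.4   67.    21.1   -9.4]
handle [489.7   6.5  81.4  15.6  -4.3] [[-107.1  -17.6]]
chip (297, 179, 6, 10)
chip (289, 210, 5, 10)
chip (296, 206, 5, 4)
[481.35476729  12.01657228]
now [ 429.  -357.   192.2] 80.0 tilt [-0.011 -0.01  -1.   ]
[-13.1,161.8,-7.8,-0.072] rows 3.9
[29.3,137.7,0.0,-0.000] rows 3.4
[-18.8,74.3,-0.0,-0.000] rows 1.8
[0.0,0.0,85.0,-0.000] rows 2.0
```

The scraper stands on the mat, well centred: corrected centre about (425,-354) mm against the mat at (426,-352) mm. On to the handle.

Emit:
drive_tool --deltas '[[[-13,162,-8,-0.072],[-13,162,-8,-0.072],[-13,162,-8,-0.072],[-13,162,-8,-0.072],[-13,162,-8,-0.072]]]'

```text
t: 16.9
tcp_pos: [0.4662, -0.1894, 0.1931]
tool_rot: [0.049, 0.999, 0.002, -0.001]
force: [-1.1, -0.5, 0.5]
finger_gap: 0.585
gripper_force: 0.0
```

Emit:
drive_tool --deltas '[[[29,138,0,0],[29,138,0,0],[29,138,0,0],[29,138,0,0],[29,138,0,0]]]'

```text
t: 17.32
tcp_pos: [0.45, -0.0525, 0.193]
tool_rot: [0.049, 0.999, 0.001, -0.002]
force: [-0.5, -0.6, -0.1]
finger_gap: 0.582
gripper_force: 0.0
```

Emit:
drive_tool --deltas '[[[-19,70,0,0],[-19,70,0,0],[-19,70,0,0],[-19,70,0,0],[-19,70,0,0]]]'

```text
t: 17.73
tcp_pos: [0.4783, 0.0107, 0.1933]
tool_rot: [0.051, 0.999, -0.0, -0.0]
force: [-0.2, 0.3, 0.3]
finger_gap: 0.587
gripper_force: 0.0
```

```bash
python3 - <<'E'
from h import *
manip.sense();vision.snapshot("wrist")
c=cam("wrist");im=vision.snapshot("wrist");cv2.imwrite("pics/w6.png",im[:,:,::-1])
for b in blobs(mask(im,*HSV["red"]),100)[:3]: r=rect(b,.085,c);print("handle",r,tost([r[:2]]),cv2.boundingRect(b))
plan([(480,10,200,84.1)])
E
```

```text
handle [489.6   4.6  88.2  19.3  -5.6] [[-107.   -19.5]] (301, 190, 30, 121)
now [478.1  10.4 193.4] 84.02 tilt [ 0.001 -0.    -1.   ]
[-1.9,-0.2,-6.6,-0.001] rows 0.2
```

View pics/w6.png

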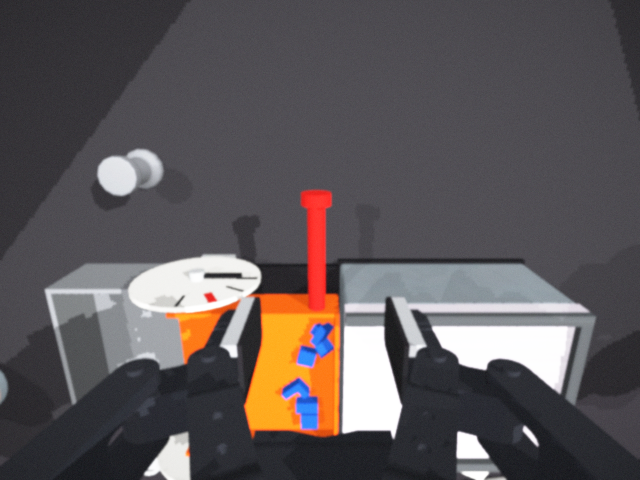

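The handle is at px (316,190–310). All six chips are in the tray at (322,330), (326,345), (307,356), (295,389), (307,404) and (309,421). The front disc pointer is level.

```bash
python3 - <<'E'
from h import *
c=cam("wrist");im=vision.snapshot("wrist");m=mask(im,*HSV["red"])
for r in (215,235,255,275,295):
    x=np.where(m[r,280:350])[0]+280;p=onplane([(x[0]+x[-1])/2,r],.085,c)*1000;e=onplane([[x[0],r],[x[-1]+1,r]],.085,c)*1000
    print(r,np.round(p,1),tost(p[:,:2]),np.round(np.linalg.norm(e[1]-e[0]),1))
plan([(*st(-115,-19.5),66,84.1)])
E
```

```text
215 [[462.5   7.1  85. ]] [[-134.2  -19.8]] 12.1
235 [[476.6   6.2  85. ]] [[-120.1  -19.3]] 12.3
255 [[491.    4.6  85. ]] [[-105.6  -19.3]] 12.5
275 [[506.   3.  85.]] [[-90.6 -19.4]] 12.7
295 [[521.5   1.3  85. ]] [[-75.  -19.5]] 11.5
now [478.1  10.4 193.5] 84.01 tilt [ 0.001 -0.    -1.   ]
[-4.1,-4.5,127.5,-0.002] rows 3.1
```

Emit:
drive_tool --deltas '[[[-4,-4.5,30,0],[-4,-4.5,65,0],[-4,-4.5,100,0],[-4,-4.5,127,0],[-4,-4.5,127,0]]]'

```text
t: 18.3
tcp_pos: [0.4784, 0.0062, 0.0625]
tool_rot: [0.052, 0.999, 0.001, -0.005]
force: [-0.1, 0.2, 0.8]
finger_gap: 0.584
gripper_force: 0.0
```

Emit:
drive_tool --deltas '[[[0,0,0,0],[0,0,0,0],[0,0,0,0],[0,0,0,0]]]'

```text
t: 18.63
tcp_pos: [0.4831, 0.0064, 0.0685]
tool_rot: [0.051, 0.999, -0.0, 0.002]
force: [-0.6, -0.7, -0.5]
finger_gap: 0.589
gripper_force: 0.0
```

Emit:
drive_tool --deltas '[[[0,0,0,0],[0,0,0,0],[0,0,0,0],[0,0,0,0],[0,0,0,0]]]' --jaw 3 --force 45

```text
t: 19.05
tcp_pos: [0.4821, 0.0054, 0.0675]
tool_rot: [0.051, 0.999, -0.001, 0.0]
force: [-2.2, -7.7, 5.3]
finger_gap: 0.12
gripper_force: 43.8
```

Emit:
drive_tool --deltas '[[[0,0,0,0],[0,0,0,0],[0,0,0,0],[0,0,0,0],[0,0,0,0]]]'

```text
t: 19.47
tcp_pos: [0.4821, 0.0055, 0.0675]
tool_rot: [0.051, 0.999, -0.001, 0.0]
force: [-2.5, -6.4, 5.7]
finger_gap: 0.121
gripper_force: 43.8
```

```bash
python3 - <<'E'
from h import *
p,psi,_=pose();print(p,tost([p[:2]]),psi)
a0=np.arctan2(21,91.6)
for t in range(0,66,5):
    a=a0+np.radians(t);print(t,np.round([94*(np.cos(a)-np.cos(a0)),-94*(np.sin(a)-np.sin(a0))],1))
E
```

```text
[482.08553578   5.46273705  67.51291918] [[-114.6  -19.4]] 84.1879523141821
0 [ 0. -0.]
5 [-2.2 -7.9]
10 [ -5.  -15.6]
15 [ -8.6 -23. ]
20 [-12.7 -30.1]
25 [-17.5 -36.8]
30 [-22.8 -43. ]
35 [-28.6 -48.8]
40 [-34.9 -54. ]
45 [-41.7 -58.6]
50 [-48.8 -62.7]
55 [-56.3 -66.1]
60 [-64.  -68.8]
65 [-71.9 -70.9]
```

Emit:
drive_tool --deltas '[[[0,-2.2,-7.9,0],[0,-5,-15.6,0],[0,-8.6,-23,0],[0,-12.7,-30.1,0],[0,-17.5,-36.8,0]]]'

```text
t: 19.88
tcp_pos: [0.4804, -0.0102, 0.1042]
tool_rot: [0.052, 0.999, 0.001, 0.0]
force: [3.2, 5.1, -7.5]
finger_gap: 0.122
gripper_force: 43.9
```

Emit:
drive_tool --deltas '[[[0,-5.3,-6.2,0],[0,-11.1,-12,0],[0,-17.4,-17.2,0],[0,-24.2,-21.8,0],[0,-31.3,-25.9,0]]]'

```text
t: 20.3
tcp_pos: [0.4774, -0.0383, 0.1318]
tool_rot: [0.053, 0.999, 0.004, 0.001]
force: [4.6, 15.9, 10.8]
finger_gap: 0.115
gripper_force: 44.3
```

Emit:
drive_tool --deltas '[[[0,-3.8,-1.8,0],[0,-7.5,-3.4,0],[0,-11.4,-4.9,0],[0,-15.2,-6.1,0],[0,-15.2,-6.1,0]]]'

```text
t: 20.72
tcp_pos: [0.4758, -0.0536, 0.1393]
tool_rot: [0.053, 0.999, 0.003, 0.002]
force: [0.3, 14.9, 20.8]
finger_gap: 0.122
gripper_force: 46.0
```

```bash
python3 - <<'E'
from h import *
p,psi,_=pose();y=tost([p[:2]])[0];print(p,y,manip.sense()["force"])
print("angle",np.degrees(np.arctan2(p[2]-67.5+85-64,y[1]+111))-np.degrees(np.arctan2(21,91.6)))
c=cam("wrist");im=vision.snapshot("wrist");im2=vision.snapshot("scene")
o=np.hstack([im,cv2.resize(im2[200:340,220:400],(617,480),interpolation=2)]);o=cv2.resize(o,(800,305),interpolation=cv2.INTER_AREA)
cv2.imwrite("pics/w7.png",o[:,:,::-1])
E
```

```text
[475.84432039 -53.64436477 139.31741071] [-114.7  -78.9] [ 0.31747898 14.92945697 20.76418105]
angle 58.01019181869394
```

View pics/w7.png

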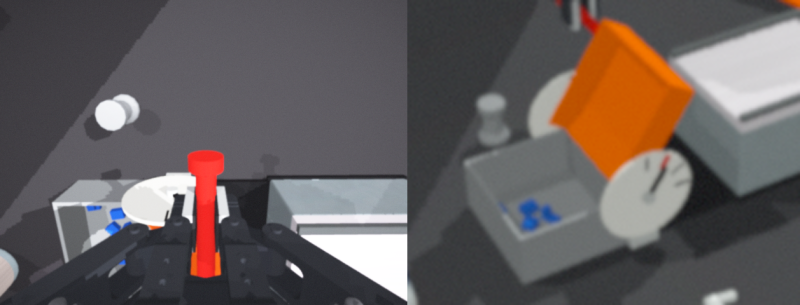

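The tray is tipped and the chips are sliding into the bin, seen at about (535,212) in the right-hand view. The pointer is at (657,178), next to the red mark at (666,160). By kinematics it is at about 57–58 degrees, so I'll ease up slightly and unload the radial force.

Emit:
drive_tool --deltas '[[[0,-1.6,-1.8,0],[0,-3.2,-3.6,0],[0,-3.2,-3.6,0],[0,-3.2,-3.6,0]]]'

```text
t: 21.15
tcp_pos: [0.4754, -0.0581, 0.1413]
tool_rot: [0.052, 0.999, 0.002, 0.001]
force: [3.8, 8.3, 6.4]
finger_gap: 0.115
gripper_force: 44.9
```

```bash
python3 - <<'E'
from h import *
p,psi,_=pose();y=tost([p[:2]])[0];print(p,y,manip.sense()["force"])
print("angle A",np.degrees(np.arctan2(p[2]+17.5-64,y[1]+111))-12.9,"B",np.degrees(np.arctan2(p[2]+17.5-68.8,y[1]+111.9))-12.9)
im=vision.snapshot("scene");K,R,t=cam("scene")
# vertical plane of the far disc, station x = 76 mm
o=(-R.T@t)*1000
def onv(px,X):
    d=(np.c_[px,np.ones(len(px))]@np.linalg.inv(K).T)@R
    n=np.array([*SX,0]);s=(X-(o[:2]-SO)@SX)/(d@n);P=o+d*s[:,None]
    return np.c_[(P[:,:2]-SO)@SY,P[:,2]]
hsv=cv2.cvtColor(im,cv2.COLOR_RGB2HSV)
yy,xx=np.mgrid[260:325,295:365];px=np.c_[xx.ravel(),yy.ravel()];h=hsv[260:325,295:365].reshape(-1,3).astype(int)
for X in(72,76):
    w=onv(px,X);white=(h[:,1]<50)&(h[:,2]>150);cen=(w[white].min(0)+w[white].max(0))/2
    rel=w-np.array([-111,64]);r=np.hypot(*rel.T);ang=np.degrees(np.arctan2(rel[:,1],rel[:,0]))
    red=((h[:,0]<8)|(h[:,0]>172))&(h[:,1]>110)&(r<55)
    dark=(h[:,2]<110)&(r<44)&(r>10)
    print(X,"disc c",cen,"red",[(round(a),round(b)) for a,b in zip(ang[red],r[red])],"\n dark",sorted([(round(b),round(a)) for a,b in zip(ang[dark],r[dark])]))
cv2.imwrite("pics/s8.png",cv2.resize(im[245:330,280:380],(800,680)[:2] if 0 else (706,600),interpolation=cv2.INTER_CUBIC)[:,:,::-1])
E
```

```text
[475.4053496  -58.06566699 141.28160303] [-114.7  -83.3] [3.79433063 8.33776768 6.36271131]
angle A 60.80895529933854 B 59.46751878656311
72 disc c [-110.65049056   57.74121251] red [(66, 54), (55, 38), (52, 36), (54, 33), (51, 31)] 
 dark [(10, 7), (11, 21), (12, 33), (14, 24), (14, 42), (15, 33), (17, 41), (18, 34), (19, 47), (20, 40), (21, 46), (22, 39), (23, 50), (24, 44), (26, 49), (27, 43), (29, 47)]
76 disc c [-112.97298269   61.76821729] red [(61, 40), (59, 38), (61, 35), (58, 33)] 
 dark [(10, 58), (11, 45), (13, 53), (14, 43), (15, 59), (16, 50), (18, 56), (19, 48), (20, 60), (21, 53), (23, 57), (24, 51), (25, 60), (26, 54), (28, 53), (28, 58), (30, 56)]
```

View pics/s8.png

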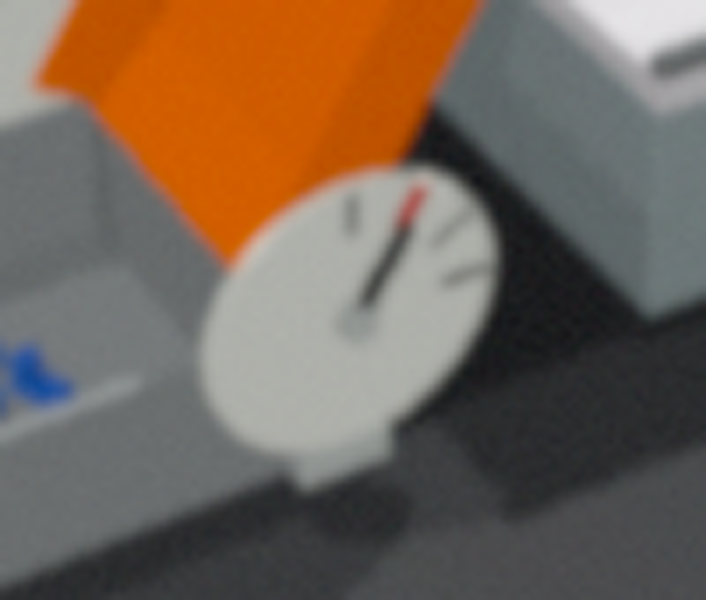

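The pointer lies exactly on the red mark (px (410,215) in the enlargement), and kinematics give about 60 degrees. Holding for 2.5 s.

Emit:
drive_tool --deltas '[[[0,0,0,0],[0,0,0,0],[0,0,0,0],[0,0,0,0],[0,0,0,0]]]'

```text
t: 21.62
tcp_pos: [0.4754, -0.0581, 0.1413]
tool_rot: [0.052, 0.999, 0.002, 0.001]
force: [2.6, 8.1, 5.4]
finger_gap: 0.124
gripper_force: 44.9
```

Emit:
drive_tool --deltas '[[[0,0,0,0],[0,0,0,0],[0,0,0,0],[0,0,0,0],[0,0,0,0]]]'

```text
t: 22.03
tcp_pos: [0.4754, -0.0581, 0.1413]
tool_rot: [0.052, 0.999, 0.002, 0.001]
force: [1.9, 8.2, 5.8]
finger_gap: 0.117
gripper_force: 44.9
```

Emit:
drive_tool --deltas '[[[0,0,0,0],[0,0,0,0],[0,0,0,0],[0,0,0,0],[0,0,0,0]]]'

```text
t: 22.45
tcp_pos: [0.4754, -0.0581, 0.1413]
tool_rot: [0.052, 0.999, 0.002, 0.001]
force: [2.6, 7.7, 6.1]
finger_gap: 0.118
gripper_force: 44.9
```

Emit:
drive_tool --deltas '[[[0,0,0,0],[0,0,0,0],[0,0,0,0],[0,0,0,0],[0,0,0,0]]]'

```text
t: 22.87
tcp_pos: [0.4754, -0.0581, 0.1413]
tool_rot: [0.052, 0.999, 0.002, 0.001]
force: [4.0, 7.6, 5.1]
finger_gap: 0.119
gripper_force: 44.9
```

Emit:
drive_tool --deltas '[[[0,0,0,0],[0,0,0,0],[0,0,0,0],[0,0,0,0],[0,0,0,0]]]'

```text
t: 23.28
tcp_pos: [0.4754, -0.0581, 0.1413]
tool_rot: [0.052, 0.999, 0.002, 0.001]
force: [3.1, 7.4, 6.1]
finger_gap: 0.12
gripper_force: 44.9
```

Emit:
drive_tool --deltas '[[[0,0,0,0],[0,0,0,0],[0,0,0,0],[0,0,0,0],[0,0,0,0]]]'

```text
t: 23.7
tcp_pos: [0.4754, -0.0581, 0.1413]
tool_rot: [0.052, 0.999, 0.002, 0.001]
force: [2.2, 8.3, 5.2]
finger_gap: 0.117
gripper_force: 44.9
```

```bash
python3 - <<'E'
from h import *
print(pose()[0])
im=vision.snapshot("scene");c=cam("scene")
for b in blobs(mask(im,*HSV["blue"]),4,(235,200,420,330)): x,y,w,h=cv2.boundingRect(b);p=onplane([x+w/2,y+h/2],.008,c)*1000;print((x,y,w,h),cv2.contourArea(b),tost(p[:,:2]))
E
```

```text
[475.41012785 -58.07159273 141.29116723]
(272, 292, 8, 14) 66.0 [[  -9.9 -195.1]]
(281, 294, 9, 8) 28.0 [[  -2.6 -175.8]]
```

Emit:
drive_tool --deltas '[[[0,10.9,3.3,0],[0,18.4,6.7,0],[0,25.5,10.8,0],[0,32.3,15.4,0],[0,38.6,20.6,0]]]'

```text
t: 24.17
tcp_pos: [0.4792, -0.0228, 0.1197]
tool_rot: [0.05, 0.999, -0.002, 0.001]
force: [-1.7, -6.8, 2.7]
finger_gap: 0.122
gripper_force: 46.1
```

Emit:
drive_tool --deltas '[[[0,5.8,5.8,0],[0,11.1,12,0],[0,15.9,18.7,0],[0,20,25.8,0],[0,23.6,33.7,0]]]'

```text
t: 24.58
tcp_pos: [0.4817, 0.0015, 0.085]
tool_rot: [0.051, 0.999, -0.001, 0.001]
force: [-1.4, -2.4, 3.4]
finger_gap: 0.118
gripper_force: 44.8
```

Emit:
drive_tool --deltas '[[[0,2.8,7.2,0],[0,5,16.1,0],[0,5,16.1,0],[0,5,16.1,0]]]'

```text
t: 24.92
tcp_pos: [0.4829, 0.0055, 0.0692]
tool_rot: [0.051, 0.999, -0.001, 0.001]
force: [-1.7, -9.8, 6.8]
finger_gap: 0.116
gripper_force: 48.6
```

```bash
python3 - <<'E'
from h import *
p=pose()[0];print(p,tost([p[:2]]),manip.sense()["force"])
E
```

```text
[482.92711676   5.45583833  69.19860964] [[-113.8  -19.4]] [-1.69950419 -9.83884915  6.81871215]
```

Emit:
drive_tool --deltas '[[[0,0,1,0],[0,0,2,0],[0,0,2,0]]]'

```text
t: 25.17
tcp_pos: [0.483, 0.0055, 0.069]
tool_rot: [0.051, 0.999, -0.001, 0.002]
force: [-3.7, -9.1, 22.8]
finger_gap: 0.116
gripper_force: 50.5
```

Emit:
drive_tool --deltas '[[[0,0,1,0],[0,0,2,0],[0,0,2,0]]]'

```text
t: 25.42
tcp_pos: [0.483, 0.0055, 0.0687]
tool_rot: [0.051, 0.999, -0.001, 0.002]
force: [-7.2, -7.8, 38.8]
finger_gap: 0.118
gripper_force: 52.1
```

The tray is firmly on its stop. I'll unload, release, rise and look.

Emit:
drive_tool --deltas '[[[0,0,-2,0],[0,0,-3.5,0],[0,0,-3.5,0]]]'

```text
t: 25.67
tcp_pos: [0.4829, 0.0055, 0.0691]
tool_rot: [0.051, 0.999, -0.001, 0.001]
force: [-1.4, -9.6, 10.3]
finger_gap: 0.119
gripper_force: 48.8
```

Emit:
drive_tool --deltas '[[[0,0,0,0],[0,0,0,0],[0,0,0,0],[0,0,0,0],[0,0,0,0]]]' --jaw 55

```text
t: 26.08
tcp_pos: [0.4813, 0.0073, 0.0678]
tool_rot: [0.051, 0.999, 0.0, -0.001]
force: [0.3, -0.2, 1.0]
finger_gap: 0.643
gripper_force: 0.0
```

Emit:
drive_tool --deltas '[[[0,0,-20,0],[0,0,-50,0],[0,0,-85,0],[0,0,-125,0],[0,0,-150,0]]]'

```text
t: 26.5
tcp_pos: [0.4826, 0.007, 0.2212]
tool_rot: [0.051, 0.999, -0.0, 0.002]
force: [0.3, 0.1, 0.5]
finger_gap: 0.643
gripper_force: 0.0
```

Emit:
drive_tool --deltas '[[[40,100,0,0],[40,100,0,0],[40,100,0,0],[40,100,0,0],[40,100,0,0]]]'

```text
t: 26.92
tcp_pos: [0.4514, 0.1115, 0.2181]
tool_rot: [0.05, 0.999, -0.0, -0.0]
force: [0.1, -0.3, 0.0]
finger_gap: 0.648
gripper_force: 0.0
```

```bash
python3 - <<'E'
from h import *
c=cam("top");im=vision.snapshot("top");s=vision.snapshot("scene")
for n,k,z,roi,a in(("cover","orange",.006,(80,230,190,320),500),("tray","orange",.095,(270,150,370,250),300),("handle","red",.085,(270,220,310,290),20)):
    for b in blobs(mask(im,*HSV[k]),a,roi)[:1]: print(n,rect(b,z,c),cv2.boundingRect(b))
for b in blobs(mask(im,*HSV["blue"]),3,(200,150,400,250)): x,y,w,h=cv2.boundingRect(b);p=onplane([x+w/2,y+h/2],.008,c)*1000;print("chip",(x,y,w,h),tost(p[:,:2]))
k=mask(im,(0,0,0),(180,255,60))
for b in blobs(k,20,(95,240,180,310))[:2]: print("bar",rect(b,.042,c),cv2.boundingRect(b))
plan([(439,369,200,95)])
o=np.hstack([cv2.resize(im[150:250,200:400],(400,400) if 0 else (480,240),interpolation=2),cv2.resize(s[220:330,240:380],(306,240),interpolation=2)])
cv2.imwrite("pics/c9.png",o[:,:,::-1])
E
```

```text
tray [591.  -50.1 134.4 121.4  -5.9] (285, 169, 60, 64)
handle [489.7   6.5  81.4  15.6  -4.3] (285, 230, 10, 38)
chip (366, 188, 9, 11) [[  39.5 -192.8]]
chip (377, 223, 7, 6) [[ -35.7 -222.1]]
chip (365, 217, 6, 5) [[ -22.7 -191.5]]
chip (369, 208, 6, 6) [[  -1.8 -199.4]]
chip (361, 206, 5, 7) [[ 1.000e-01 -1.791e+02]]
bar [440.3 379.3 155.4 144.9  -1.2] (95, 240, 65, 70)
now [452.5 110.1 218.1] 84.13 tilt [-0. -0. -1.]
[39.9,256.2,18.1,-0.190] rows 6.2
```

View pics/c9.png

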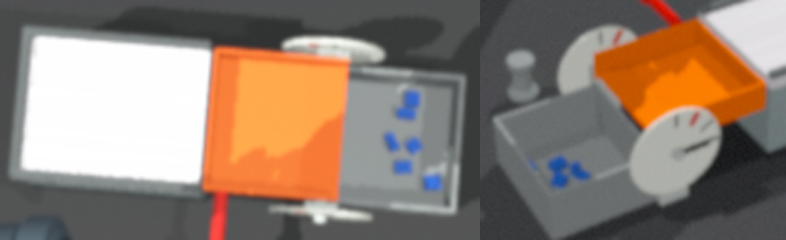

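The tray is level and empty and all six chips are in the bin: (411,98), (404,112), (391,142), (413,145), (402,167) and (432,182). The cover wasn't found in its old place, so I'll look again.

```bash
python3 - <<'E'
from h import *
c=cam("top");im=vision.snapshot("top")
for b in blobs(mask(im,(3,120,60),(20,255,255)),100)[:6]: print("orange",rect(b,.006,c),cv2.boundingRect(b),cv2.contourArea(b))
cv2.imwrite("pics/t10.png",im[150:450,20:420][:,:,::-1])
E
```

```text
orange [602.2 -49.5 148.6 134.9  -5.9] (284, 169, 62, 65) 3343.5
orange [ 844.9 -631.6  179.5   83.9   33.3] (533, 57, 57, 66) 899.5
orange [653.4 412.4  74.1  72.6  70.7] (102, 168, 33, 31) 660.0
orange [396.6 453.4 114.7  41.6 -15.9] (97, 271, 20, 49) 475.0
orange [349.2 320.8  41.8  30.1  89.8] (149, 306, 19, 14) 200.0
```

View pics/t10.png

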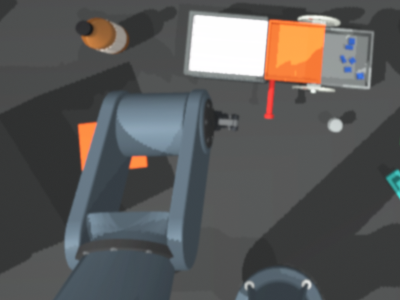

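The arm hides the cover from the top camera. Visible edges at (97–117,271–320) and (149–168,306–320) suggest it has been knocked aside. I'll move over it and use the wrist camera.

Emit:
drive_tool --deltas '[[[35,180,-15,-0.15],[35,180,-15,-0.15],[35,180,-15,-0.15],[35,180,-15,-0.15],[35,180,-15,-0.15]]]'

```text
t: 27.48
tcp_pos: [0.4368, 0.2962, 0.2336]
tool_rot: [-0.024, 1.0, 0.001, 0.001]
force: [-0.1, -0.7, 0.2]
finger_gap: 0.646
gripper_force: 0.0
```

Emit:
drive_tool --deltas '[[[0,50,0,0],[0,50,0,0],[0,50,0,0],[0,50,0,0]]]'

```text
t: 27.82
tcp_pos: [0.4339, 0.342, 0.2326]
tool_rot: [-0.024, 1.0, -0.001, -0.0]
force: [-0.8, -0.1, -0.6]
finger_gap: 0.645
gripper_force: 0.0
```

```bash
python3 - <<'E'
from h import *
vision.snapshot("wrist")
c=cam("wrist");im=vision.snapshot("wrist");cv2.imwrite("pics/w11.png",im[:,:,::-1])
for b in blobs(mask(im,(3,150,80),(20,255,255)),1000)[:3]: print("cover",rect(b,.006,c),cv2.boundingRect(b))
k=mask(im,(0,0,0),(180,255,70))
x,y,w,h=cv2.boundingRect(blobs(mask(im,(3,150,80),(20,255,255)),1000)[0])
for b in blobs(k,100,(x+5,y+5,x+w-5,y+h-5))[:3]: print("bar",rect(b,.042,c),cv2.boundingRect(b))
plan([(420,370,200,95)])
E
```

```text
cover [390.  380.2 152.3 116.4 -85. ] (282, 88, 169, 132)
cover [691.5 382.3  83.6  50.4 -79.2] (315, 399, 70, 38)
bar [389.5 378.3  65.5  14.6   5.1] (360, 121, 18, 78)
now [433.8 341.1 232.8] 92.6 tilt [ 0.001 -0.001 -1.   ]
[12.5,29.5,32.8,-0.042] rows 1.1
```

View pics/w11.png

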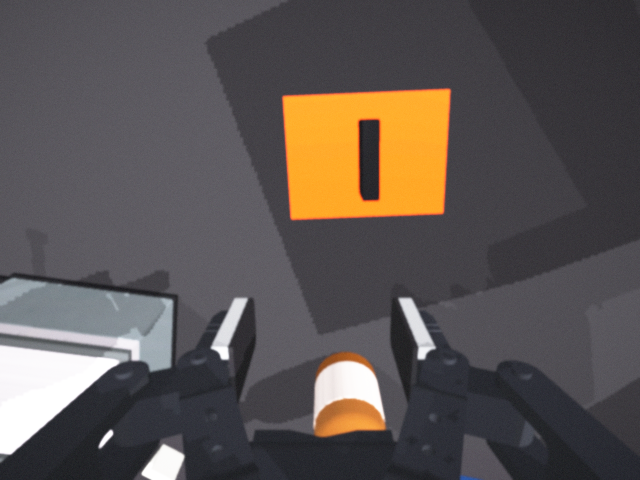

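The cover is at px (366,155), world about (390,380), lying at -85 degrees, and its bar agrees. It was knocked about 5 cm. I'll first fix the platform pose accurately with the wrist camera.

```bash
python3 - <<'E'
from h import *
plan([(530,220,260,84.1),(*st(25,80),260,84.1)])
E
```

```text
now [433.8 341.1 232.8] 92.6 tilt [ 0.001 -0.001 -1.   ]
[-90.6,-125.3,-27.2,0.148] rows 3.8
[-114.0,-118.9,-0.0,-0.000] rows 3.9
```

Emit:
drive_tool --deltas '[[[-90.5,-125.5,-27,0.148],[-90.5,-125.5,-27,0.148],[-90.5,-125.5,-27,0.148],[-90.5,-125.5,-27,0.148],[-90.5,-125.5,-27,0.148]]]' --jaw 80

```text
t: 28.33
tcp_pos: [0.5353, 0.2154, 0.2617]
tool_rot: [0.054, 0.999, -0.001, 0.003]
force: [-0.7, 0.3, -0.0]
finger_gap: 0.936
gripper_force: 0.0
```

Emit:
drive_tool --deltas '[[[-114,-119,0,0],[-114,-119,0,0],[-114,-119,0,0],[-114,-119,0,0],[-114,-119,0,0]]]'

```text
t: 28.75
tcp_pos: [0.6359, 0.0837, 0.26]
tool_rot: [0.055, 0.999, -0.002, 0.002]
force: [-0.3, 1.0, 0.7]
finger_gap: 0.937
gripper_force: 0.0
```

Emit:
drive_tool --deltas '[[[0,0,0,0],[0,0,0,0],[0,0,0,0],[0,0,0,0],[0,0,0,0]]]'

```text
t: 29.17
tcp_pos: [0.6306, 0.0931, 0.2604]
tool_rot: [0.05, 0.999, 0.0, -0.0]
force: [0.6, 0.2, -0.6]
finger_gap: 0.935
gripper_force: 0.0
```

```bash
python3 - <<'E'
from h import *
c=cam("wrist");im=vision.snapshot("wrist");np.save("w12.npy",im)
print(pose()[0])
m=mask(im,(0,0,150),(180,45,255))
for b in blobs(m,2000)[:3]: r=rect(b,.1,c);print("plat",r,tost([r[:2]]),cv2.boundingRect(b),cv2.contourArea(b))
P=np.array([[*st(x,y),100] for x,y in((-60,0),(-60,160),(60,160),(60,0))])/1000
print(np.round(proj(P,c)))
g=cv2.cvtColor(im,cv2.COLOR_RGB2GRAY)
# profiles across front rail / back rail / end
for y in(30,60,90,120):
    for sgn in(-1,1):
        xs=np.arange(48,80,1.);q=proj(np.array([[*st(sgn*x,y),100] for x in xs])/1000,c)
        v=[int(g[int(round(b)),int(round(a))]) if 0<=b<480 and 0<=a<640 else -1 for a,b in q];print(y,sgn,v)
E
```

```text
[630.72553696  93.0660177  260.46927913]
plat [605.   92.9 160.1 120.3  84. ] [[-1.3 80.2]] (213, 106, 214, 153) 30175.0
plat [778.3 113.4 151.6 148.3 -87.1] [[169.  118.4]] (276, 292, 170, 145) 12905.5
plat [786.6 284.4 125.7  92.  -87.2] [[159.6 289.3]] (476, 310, 144, 85) 3832.0
[[212. 108.]
 [426. 109.]
 [414. 259.]
 [224. 259.]]
30 -1 [242, 243, 244, 245, 243, 242, 242, 244, 244, 243, 239, 229, 183, 166, 113, 99, 104, 103, 103, 100, 98, 89, 72, 48, 49, 49, 49, 43, 50, 49, 50, 49]
30 1 [243, 242, 240, 240, 242, 242, 244, 244, 243, 241, 234, 123, 84, 86, 99, 102, 102, 99, 101, 99, 97, 59, 44, 38, 34, 41, 37, 40, 46, 47, 50, 49]
60 -1 [243, 243, 244, 244, 243, 241, 242, 245, 246, 244, 230, 203, 166, 151, 108, 100, 100, 106, 105, 104, 104, 85, 69, 55, 48, 52, 49, 50, 48, 49, 50, 50]
60 1 [243, 241, 240, 240, 241, 242, 243, 244, 243, 242, 195, 123, 84, 88, 95, 102, 100, 101, 103, 94, 80, 55, 44, 34, 35, 40, 38, 42, 43, 50, 45, 46]
90 -1 [245, 244, 243, 244, 243, 242, 243, 244, 245, 245, 243, 234, 179, 146, 122, 104, 104, 105, 105, 103, 97, 97, 66, 55, 50, 49, 48, 50, 47, 47, 48, 48]
90 1 [243, 241, 241, 241, 242, 243, 242, 244, 243, 236, 205, 134, 85, 81, 97, 103, 103, 104, 102, 98, 84, 66, 44, 37, 42, 50, 51, 45, 50, 45, 48, 47]
120 -1 [245, 243, 243, 243, 243, 243, 244, 245, 246, 243, 222, 206, 192, 148, 120, 101, 103, 106, 107, 103, 100, 99, 61, 51, 50, 46, 46, 49, 50, 48, 48, 46]
120 1 [242, 242, 241, 242, 243, 244, 244, 243, 242, 236, 205, 136, 87, 84, 96, 101, 107, 108, 99, 97, 86, 70, 64, 51, 49, 50, 47, 50, 46, 47, 48, 49]
```

The platform measures (605.0, 92.9) by the wrist camera, 160.1x120.3 mm at 84.0 degrees, which fits the given size. Back to the cover to grasp it.

```bash
python3 - <<'E'
from h import *
plan([(550,230,240,95),(450,330,190,95),(390,379.8,120,95)])
E
```

```text
now [630.7  93.1 260.5] 84.32 tilt [ 0.  0. -1.]
[93.9,128.3,20.5,-0.186] rows 3.8
[90.9,108.3,50.0,0.000] rows 3.6
[55.4,54.8,70.0,0.000] rows 2.5
```

Emit:
drive_tool --deltas '[[[94,128,20,-0.186],[94,128,20,-0.186],[94,128,20,-0.186],[94,128,20,-0.186],[94,128,20,-0.186]]]' --jaw 50

```text
t: 29.63
tcp_pos: [0.5451, 0.2344, 0.2394]
tool_rot: [-0.046, 0.999, 0.001, -0.003]
force: [0.4, -1.9, 0.5]
finger_gap: 0.585
gripper_force: 0.0
```

Emit:
drive_tool --deltas '[[[91,108,30,0],[91,108,30,0],[91,108,30,0],[91,108,30,0],[91,108,30,0]]]'

```text
t: 30.05
tcp_pos: [0.4461, 0.331, 0.2093]
tool_rot: [-0.045, 0.999, -0.0, -0.002]
force: [0.0, -1.0, -0.2]
finger_gap: 0.59
gripper_force: 0.0
```

Emit:
drive_tool --deltas '[[[40,54,20,0],[40,54,20,0],[40,54,20,0],[40,54,20,0],[40,54,20,0]]]'

```text
t: 30.47
tcp_pos: [0.4076, 0.379, 0.1907]
tool_rot: [-0.043, 0.999, 0.0, 0.001]
force: [0.7, -0.2, 0.3]
finger_gap: 0.586
gripper_force: 0.0
```

Emit:
drive_tool --deltas '[[[0,0,0,0],[0,0,0,0],[0,0,0,0]]]'

```text
t: 30.72
tcp_pos: [0.4075, 0.3784, 0.1906]
tool_rot: [-0.042, 0.999, 0.0, 0.0]
force: [-0.3, 0.4, -0.0]
finger_gap: 0.586
gripper_force: 0.0
```

```bash
python3 - <<'E'
from h import *
c=cam("wrist");im=vision.snapshot("wrist")
b=blobs(mask(im,(3,150,80),(20,255,255)),1000)[0];print("cover",rect(b,.006,c),cv2.boundingRect(b))
x,y,w,h=cv2.boundingRect(b)
for b in blobs(mask(im,(0,0,0),(180,255,70)),100,(x+5,y+5,x+w-5,y+h-5))[:1]: print("bar",rect(b,.042,c),cv2.boundingRect(b))
plan([(390,379.8,60,95),(390,379.8,14,95)])
E
```

```text
cover [389.9 380.2 152.2 115.9 -85.2] (234, 120, 186, 135)
bar [388.2 380.3  67.8  12.4   4.6] (319, 152, 17, 88)
now [407.3 378.5 190.5] 94.8 tilt [-0.001  0.    -1.   ]
[17.1,2.8,130.5,-0.003] rows 3.2
[0.0,0.0,46.0,0.000] rows 1.1
```

Emit:
drive_tool --deltas '[[[17,2,30,0],[17,2,65,0],[17,2,100,0],[17,2,125,0],[17,2,125,0]]]'

```text
t: 31.18
tcp_pos: [0.3867, 0.3773, 0.0609]
tool_rot: [-0.042, 0.999, -0.002, -0.004]
force: [-1.1, -0.6, 0.2]
finger_gap: 0.587
gripper_force: 0.0
```

Emit:
drive_tool --deltas '[[[0,0,0,0],[0,0,0,0],[0,0,0,0]]]'

```text
t: 31.43
tcp_pos: [0.3908, 0.3804, 0.0671]
tool_rot: [-0.042, 0.999, 0.001, 0.002]
force: [-0.6, -0.3, 0.4]
finger_gap: 0.587
gripper_force: 0.0
```

```bash
python3 - <<'E'
from h import *
plan([(390,380,14,94.8)])
E
```

```text
now [390.8 380.4  67.1] 94.87 tilt [-0.004  0.002 -1.   ]
[0.9,-0.3,53.1,0.001] rows 1.3
```

Emit:
drive_tool --deltas '[[[0.5,0,20,0],[0.5,0,38,0],[0.5,0,49,0],[0.5,0,52,0],[0.5,0,52,0]]]'

```text
t: 31.85
tcp_pos: [0.389, 0.3796, 0.0134]
tool_rot: [-0.043, 0.999, 0.0, 0.0]
force: [-0.0, -0.2, -0.6]
finger_gap: 0.589
gripper_force: 0.0
```

Emit:
drive_tool --deltas '[[[0,0,0,0],[0,0,0,0],[0,0,0,0]]]'

```text
t: 32.1
tcp_pos: [0.3894, 0.3799, 0.0141]
tool_rot: [-0.043, 0.999, 0.0, 0.001]
force: [1.1, 0.4, 0.4]
finger_gap: 0.583
gripper_force: 0.0
```

Emit:
drive_tool --deltas '[[[0,0,0,0],[0,0,0,0],[0,0,0,0],[0,0,0,0],[0,0,0,0]]]' --jaw 3 --force 80

```text
t: 32.52
tcp_pos: [0.389, 0.3797, 0.0137]
tool_rot: [-0.043, 0.999, 0.0, 0.0]
force: [0.4, 0.4, 5.3]
finger_gap: 0.176
gripper_force: 79.7
```

Emit:
drive_tool --deltas '[[[0,0,0,0],[0,0,0,0],[0,0,0,0],[0,0,0,0],[0,0,0,0]]]'

```text
t: 32.93
tcp_pos: [0.389, 0.3797, 0.0137]
tool_rot: [-0.043, 0.999, 0.0, 0.0]
force: [0.2, -0.0, 6.1]
finger_gap: 0.172
gripper_force: 79.7
```

Emit:
drive_tool --deltas '[[[0,0,-25,0],[0,0,-60,0],[0,0,-100,0],[0,0,-140,0],[0,0,-170,0]]]'

```text
t: 33.35
tcp_pos: [0.3889, 0.3796, 0.1854]
tool_rot: [-0.043, 0.999, 0.0, 0.001]
force: [0.0, 0.8, -2.6]
finger_gap: 0.175
gripper_force: 78.7
```

```bash
python3 - <<'E'
from h import *
T=(605.1,92.8)
plan([(490,245,200,90),(600,105,200,84.0),(*T,190,84.0),(*T,130,84.0)])
E
```

```text
now [388.9 379.6 185.4] 94.88 tilt [-0.001  0.001 -1.   ]
[-89.3,-142.7,-14.6,0.085] rows 4.1
[-110.0,-140.0,0.0,0.105] rows 4.3
[-6.3,-11.6,10.0,-0.000] rows 0.4
[0.0,0.0,60.0,-0.000] rows 1.4
```

Emit:
drive_tool --deltas '[[[-89,-142.5,-25,0.085],[-89,-142.5,-25,0.085],[-89,-142.5,-25,0.085],[-89,-142.5,-25,0.085],[-89,-142.5,-25,0.085]]]'

```text
t: 33.77
tcp_pos: [0.4951, 0.2401, 0.209]
tool_rot: [0.003, 1.0, -0.001, 0.003]
force: [0.3, 0.4, -2.6]
finger_gap: 0.177
gripper_force: 79.0
```

Emit:
drive_tool --deltas '[[[-110,-140,0,0.105],[-110,-140,0,0.105],[-110,-140,0,0.105],[-110,-140,0,0.105],[-110,-140,0,0.105]]]'

```text
t: 34.18
tcp_pos: [0.6038, 0.0998, 0.2075]
tool_rot: [0.055, 0.999, -0.001, 0.002]
force: [1.6, -0.1, -2.2]
finger_gap: 0.173
gripper_force: 79.2
```

Emit:
drive_tool --deltas '[[[0,0,30,0],[0,0,55,0],[0,0,55,0],[0,0,55,0],[0,0,55,0]]]'

```text
t: 34.6
tcp_pos: [0.5999, 0.1056, 0.1536]
tool_rot: [0.052, 0.999, 0.0, 0.0]
force: [-0.6, -0.3, -2.2]
finger_gap: 0.176
gripper_force: 79.2
```

```bash
python3 - <<'E'
from h import *
vision.snapshot("wrist")
c=cam("wrist");p,psi,_=pose();im=vision.snapshot("wrist");np.save("w13.npy",im)
m=mask(im,(3,130,70),(22,255,255))
for b in blobs(m,1000)[:3]: print("cover",rect(b,(p[2]-7.7)/1000,c),cv2.boundingRect(b),cv2.contourArea(b))
T=(604.1,92.9)
plan([(*T,130,84.0),(*T,114,84)])
E
```

```text
cover [584.5  73.3 223.4 101.7  80.7] (0, 150, 516, 226) 86615.5
now [600.7 105.6 154.8] 84.04 tilt [-0.003  0.    -1.   ]
[-4.7,-12.3,24.8,0.001] rows 0.7
[0.0,0.0,16.0,-0.000] rows 0.4
```

Emit:
drive_tool --deltas '[[[-4.7,-12.3,12,0],[-4.7,-12.3,25,0],[-4.7,-12.3,25,0],[-4.7,-12.3,25,0]]]'

```text
t: 35.03
tcp_pos: [0.6027, 0.092, 0.1279]
tool_rot: [0.053, 0.999, -0.0, -0.001]
force: [0.9, 0.5, -2.6]
finger_gap: 0.177
gripper_force: 79.3
```

Emit:
drive_tool --deltas '[[[0,0,6,0],[0,0,6,0],[0,0,6,0]]]'

```text
t: 35.28
tcp_pos: [0.603, 0.0925, 0.1223]
tool_rot: [0.052, 0.999, 0.0, 0.0]
force: [0.1, -0.4, -2.6]
finger_gap: 0.174
gripper_force: 79.3
```

```bash
python3 - <<'E'
from h import *
c=cam("wrist");p,psi,_=pose();im=vision.snapshot("wrist");np.save("w14.npy",im)
print(p,psi,manip.sense()["force"])
hsv=cv2.cvtColor(im,cv2.COLOR_RGB2HSV)
PC=np.array([605.1,92.8]);a=np.radians(84);ey=np.array([np.cos(a),np.sin(a)]);ex=np.array([ey[1],-ey[0]])
zt=p[2]-7.7
# orange edge positions at cover-top height along scan lines, in platform coords
def scan(fix,axis,rng):
    out=[]
    for f in fix:
        t=np.arange(*rng,.25);P=np.array([[*(PC+(f*ex+v*ey if axis=='y' else v*ex+f*ey)),zt] for v in t])/1000
        q=np.round(proj(P,c)).astype(int);ok=(q[:,0]>=0)&(q[:,0]<640)&(q[:,1]>=0)&(q[:,1]<480)
        h=np.array([hsv[b,a_] if k else (0,0,0) for (a_,b),k in zip(q,ok)]).astype(int)
        o=(h[:,0]>3)&(h[:,0]<22)&(h[:,1]>120)
        tr=np.where(np.diff(o.astype(int)))[0];out.append((f,[round(float(t[i]),1) for i in tr],(~ok).sum()))
    return out
print("front edge x:",scan((-60,-50,-40,40,50,60),'x',(-90,-35)))
print("+y edge:",scan((-50,-45,-40,-35),'y',(55,95)))
print("-y edge:",scan((-50,-45,-40),'y',(-95,-55)))
plan([(604.1,92.9,114,84)])
E
```

```text
[603.00708317  92.50505545 122.3182558 ] 84.00843872236388 [-0.36169099 -0.80616106 -2.58595278]
front edge x: [(-60, [-58.2], np.int64(0)), (-50, [-58.2], np.int64(0)), (-40, [-58.2], np.int64(0)), (40, [-58.2], np.int64(0)), (50, [-58.8], np.int64(0)), (60, [-58.2], np.int64(0))]
+y edge: [(-50, [74.8], np.int64(0)), (-45, [74.5], np.int64(0)), (-40, [75.0], np.int64(0)), (-35, [74.5], np.int64(0))]
-y edge: [(-50, [], np.int64(0)), (-45, [], np.int64(0)), (-40, [], np.int64(0))]
now [603.2  92.5 122.5] 84.01 tilt [-0.  0. -1.]
[-0.9,0.5,8.5,0.000] rows 0.2
```

The front edge is at -58.2 and the +y edge at +74.8 (wanted -57 and +75), so I'll shift 1.1 mm and lower.

Emit:
drive_tool --deltas '[[[-1.1,0.2,0,0],[-1.1,0.2,0,0],[-1.1,0.2,3,0],[-1.1,0.2,6,0],[-1.1,0.2,7.5,0]]]'

```text
t: 35.75
tcp_pos: [0.6038, 0.0925, 0.1142]
tool_rot: [0.052, 0.999, -0.0, -0.0]
force: [-0.3, -0.3, -2.8]
finger_gap: 0.171
gripper_force: 79.3
```

Emit:
drive_tool --deltas '[[[0,0,0.6,0],[0,0,0.6,0],[0,0,0.6,0]]]'

```text
t: 36.0
tcp_pos: [0.6042, 0.0925, 0.114]
tool_rot: [0.052, 0.999, -0.0, 0.0]
force: [-0.1, -0.0, -3.1]
finger_gap: 0.175
gripper_force: 79.3
```

Emit:
drive_tool --deltas '[[[0,0,0.6,0],[0,0,0.6,0],[0,0,0.6,0]]]'

```text
t: 36.25
tcp_pos: [0.6043, 0.0925, 0.1138]
tool_rot: [0.052, 0.999, 0.0, 0.0]
force: [-0.3, 0.3, -0.2]
finger_gap: 0.172
gripper_force: 79.8
```

Contact is at the platform height, so it is not on the rails. Pressing to about 10 N.

Emit:
drive_tool --deltas '[[[0,0,0.7,0],[0,0,1.4,0],[0,0,1.4,0],[0,0,1.4,0]]]'

```text
t: 36.58
tcp_pos: [0.6043, 0.0925, 0.1138]
tool_rot: [0.052, 0.999, -0.0, 0.0]
force: [-3.9, -0.1, 7.5]
finger_gap: 0.172
gripper_force: 81.0
```

Emit:
drive_tool --deltas '[[[0,0,0.4,0],[0,0,0.4,0],[0,0,0.4,0],[0,0,0.4,0]]]'

```text
t: 36.92
tcp_pos: [0.6043, 0.0925, 0.1137]
tool_rot: [0.052, 0.999, -0.0, 0.001]
force: [-4.1, 0.3, 9.3]
finger_gap: 0.171
gripper_force: 81.1
```

Emit:
drive_tool --deltas '[[[0,0,0.3,0],[0,0,0.3,0],[0,0,0.3,0],[0,0,0.3,0],[0,0,0.3,0]]]'

```text
t: 37.33
tcp_pos: [0.6043, 0.0925, 0.1137]
tool_rot: [0.052, 0.999, -0.0, 0.001]
force: [-3.5, -0.7, 11.3]
finger_gap: 0.171
gripper_force: 81.3
```

Emit:
drive_tool --deltas '[[[0,0,-1.2,0],[0,0,-1.6,0],[0,0,-1.6,0]]]'

```text
t: 37.58
tcp_pos: [0.6043, 0.0925, 0.1137]
tool_rot: [0.052, 0.999, -0.0, 0.0]
force: [-1.8, -1.3, 7.2]
finger_gap: 0.169
gripper_force: 80.3
```

Emit:
drive_tool --deltas '[[[0,0,0,0],[0,0,0,0],[0,0,0,0],[0,0,0,0],[0,0,0,0]]]' --jaw 45

```text
t: 38.0
tcp_pos: [0.6042, 0.0925, 0.1127]
tool_rot: [0.052, 0.999, 0.0, -0.0]
force: [0.5, -0.3, -0.1]
finger_gap: 0.528
gripper_force: 0.0
```

Emit:
drive_tool --deltas '[[[0,0,-15,0],[0,0,-40,0],[0,0,-75,0],[0,0,-110,0],[0,0,-140,0]]]'

```text
t: 38.42
tcp_pos: [0.6044, 0.0925, 0.255]
tool_rot: [0.052, 0.999, 0.0, 0.001]
force: [1.8, 0.4, -0.0]
finger_gap: 0.522
gripper_force: 0.0
```

Emit:
drive_tool --deltas '[[[0,0,0,0],[0,0,0,0],[0,0,0,0]]]' --jaw 80

```text
t: 38.67
tcp_pos: [0.6035, 0.0925, 0.2524]
tool_rot: [0.052, 0.999, -0.0, -0.001]
force: [-0.7, 0.7, 0.1]
finger_gap: 0.919
gripper_force: 0.0
```

```bash
cat > fin.py <<'E'
from h import *
c=cam("wrist");im=vision.snapshot("wrist");hsv=cv2.cvtColor(im,cv2.COLOR_RGB2HSV)
print(pose()[0])
PC=np.array([605.1,92.8]);a=np.radians(84);ey=np.array([np.cos(a),np.sin(a)]);ex=np.array([ey[1],-ey[0]])
def scan(fix,axis,rng):
    out=[]
    for f in fix:
        t=np.arange(*rng,.25);P=np.array([[*(PC+(f*ex+v*ey if axis=='y' else v*ex+f*ey)),106] for v in t])/1000
        q=np.round(proj(P,c)).astype(int);ok=(q[:,0]>=0)&(q[:,0]<640)&(q[:,1]>=0)&(q[:,1]<480)
        h=np.array([hsv[b,a_] if k else (0,0,0) for (a_,b),k in zip(q,ok)]).astype(int)
        o=(h[:,0]>3)&(h[:,0]<22)&(h[:,1]>120)
        out.append((f,[round(float(t[i]),1) for i in np.where(np.diff(o.astype(int)))[0]],int((~ok).sum())))
    return out
print("x-:",scan((-60,-30,30,60),'x',(-75,-40)));print("x+:",scan((-60,-30,30,60),'x',(40,75)))
print("y+:",scan((-45,-20,20,45),'y',(60,90)));print("y-:",scan((-45,-20,20,45),'y',(-95,-60)))
im=vision.snapshot("top");c=cam("top")
for n,k,z,roi,m in(("handle","red",.085,(270,220,310,290),20),("scraper","yellow",.068,(400,230,490,310),50),("mat","green",.004,(400,230,490,310),50)):
    for b in blobs(mask(im,*HSV[k]),m,roi)[:1]: print(n,rect(b,z,c))
print([cv2.boundingRect(b) for b in blobs(mask(im,*HSV["blue"]),3,(200,150,400,250))])
print("force",manip.sense()["force"],manip.sense()["t"])
E
python3 fin.py
```

```text
[603.03930522  92.52463829 251.57072525]
x-: [(-60, [-56.2], 0), (-30, [-56.2], 0), (30, [-56.2], 0), (60, [-56.2], 0)]
x+: [(-60, [58.5], 0), (-30, [58.5], 0), (30, [58.5], 0), (60, [58.5], 0)]
y+: [(-45, [73.8], 0), (-20, [74.2], 0), (20, [74.0], 0), (45, [73.5], 0)]
y-: [(-45, [-79.0, -75.2], 0), (-20, [-78.8, -75.0], 0), (20, [-78.8, -74.8], 0), (45, [-79.0, -75.0], 0)]
handle [489.7   6.5  81.2  15.6  -4.3]
scraper [ 428.6 -346.7   63.7   34.5  -10.3]
mat [ 427.2 -352.1  123.6  103.1   -9.8]
[(365, 188, 10, 11), (377, 223, 7, 6), (364, 217, 7, 5), (369, 208, 7, 6), (361, 206, 5, 7)]
force [0.81227174 0.25232934 0.460953  ] 38.7667
```

The cover lies level between the rails: x -56…+58 inside ±60, y -75…+74 inside ±80. The tray is level, the chips are in the bin and the scraper is on its mat.

```bash
python3 -c "
from station import manip
print(manip.sign_off())"
```

```text
the job is handed in; nothing more can be done
None
```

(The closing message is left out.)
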